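Crank up the gate on the casting tray

TASK

Take the loose crank out of its parking block and seat its square socket fully home, by feel and gently, on the square spindle end hidden down in the well beside the casting tray, with the gate still down. Then turn the crank clockwise (seen from above) until the wooden gate is all the way up at its stop, without forcing it, leave the crank seated upright on the spindle and let go. Raise the gate with the crank only, and leave the other things on the bench where they are.

Things in the scene. Friction and masses are not known exactly. Their poses are not given: they have to be found in the camera images.
- crank: Loose steel crank, about 0.45 kg, 158 mm tall, standing upright in its parking block. Origin: centre of the socket's open lower end; z up its axis, x along the crank arm. Square socket 30 x 30 mm outside, cavity 22 x 22 mm and 30 mm deep, sides along x and y, solid above to z 40; then a round shaft 18 mm dia to z 100 mm.
- crank_boss (a point): On the crank's axis 133 mm above its origin, axes as the crank: middle of the square gripping boss 22 x 22 mm (sides along x and y), z 110 to 150 mm, which stands on the hub end of the flat arm (22 wide, 10 thick, z 100 to 110, x -16 to +104 mm).
- crank_grip (a point): Middle of the crank's upright fixed ash grip: 22 mm dia, z 110 to 158 mm, 90 mm out along the crank's x.
- park: Fixed dark wooden parking block 75 x 75 x 40 mm high, origin centre of underside. Square hole 35 mm wide and 25 mm deep in which the crank's socket stands loosely (crank origin 15 mm above the bench).
- gatework: Fixed wooden casting tray with gate and drive housing. Origin on the bench under the well's axis, z up. Housing 90 x 90 x 95 mm high centred on the origin, with a round well 48 mm dia, 75 deep, open at the top. The tray lies on its +x side (x 50 to 280, y -120 to 120 mm); the gate runs along x at y = 0 between posts 112 mm high. None of it, gate up included, exceeds 115 mm.
- well_mouth (a point): Centre of the well's mouth on top of the housing, 95 mm above the bench; axes as gatework. A crank resting misaligned on the spindle's shoulder has its origin 45 mm below this point, fully seated 65 mm below, each give or take 3 mm. Press with less than 40 N while seating; the crank's socket must not press the housing harder either.
- nose (a point): Nominal tip of the hidden spindle end, on the well's axis 35 mm below the mouth; axes as gatework, NOT the spindle's. A square 20 x 20 mm with a domed round nose (20 mm dia, 10 high, shoulder below it). True height differs by up to 3 mm. The square's angle is unknown and unmeasured (any; repeats every 90 degrees); within 6 degrees of it the socket drops on, up to 13 it may jam part way.
- gate_lift (a joint): Height of the gate in m: 0 down, 0.040 fully up at a hard stop. It rises as the spindle is turned clockwise seen from above, 31 mm per rad, 1.3 rad (75 degrees) in all, against about 0.2 N m of friction; more than about 1.2 N m of turning moment is forcing it; counterweighted, it stays where it is left.
- gate_top (a point): Middle of the gate board's top edge; board 196 mm long, 10 thick, 60 high; the edge is 73 mm above the bench when down.
Mind the look-alikes: they are no part of the job. There is more than one size of the crank; the job needs the middle-sized.

How it is judged (in metres and radians):
On the way, in this order (a step that is already met when the one before it is completed fails the run):
1. the crank is fully seated on the spindle with the gate still down (z of crank in the frame of well_mouth below -0.0595 m and horizontal distance between crank and well_mouth below 0.005 m and angle between crank's own z axis and vertical below 0.16 rad and value of joint gate_lift below 0.006 m), for 0.2 s.
2. the gate is all the way up with the crank seated (z of crank in the frame of well_mouth below -0.0595 m and horizontal distance between crank and well_mouth below 0.005 m and angle between crank's own z axis and vertical below 0.16 rad and value of joint gate_lift above 0.0365 m), for 0.2 s.
At the end, for the whole second after the job is handed in: The gate stands at least 36.5 mm up of its 40 mm, the crank is left at rest on the spindle: its origin at least 59.5 mm below the well mouth, within 5 mm of the well's axis and upright within 9 degrees, and the gripper has let go (all of step 2 and linear speed of crank below 0.02 m/s and contact force between the fingers and crank below 0.1 N); the robot touches nothing.
It fails at once if the crank is pressed hard before it is seated: more than 45 N between crank and spindle while the crank's origin is less than 50 mm below the well mouth (not yet dropped on) (z of crank in the frame of well_mouth above -0.05 m and contact force between crank and spindle above 45 N).
It fails at once if the drive is forced: contact forces between crank and spindle add up to more than 150 N (a turning moment of about 1.3 N m) (contact force between crank and spindle above 150 N).
It fails at once if more than 45 N between the crank and the housing or tray (contact force between crank and gatework above 45 N).
It fails at once if the robot lifts or pushes the gate board directly (over 3 N) (contact force between any of the arm, the fingers and gate_lift above 3 N).
It fails at once if a bystander is shifted by more than 30 mm (distance of any of weight_a, weight_b, rough_a, rough_b, file, mould, cup, mallet from where it was at the start of the episode above 0.03 m).
It also fails if it takes over 72 s, if anything falls off the work surface, if the arm or the gripper's body presses on something with over 40 N, if the wrist force passes 120 N, or if a joint passes its speed limit or range.

ROBOT

A 6-joint arm with a two-finger parallel gripper is mounted at the origin on the work surface. World frame = base frame: x ahead of the robot, y to its left, z up, the work surface at z = 0. Lengths are in m, angles in degrees, forces in N, time in s.
With the tool pointing down it reaches from about 0.15 to 0.775 m from the base axis. Payload 6.1 kg.
Tool frame: the origin (TCP) lies at the very end of the fingers, on their centre line; the grasp point (between the pads) lies 19 mm behind it; z points along the fingers, y is the direction in which the jaws open and shut (so a half turn about z gives the same grasp; the last joint's range is limited). The gripper opens to 85 mm and grips with 20 to 120 N. Pads are 22 mm wide; open, the fingers measure 114 mm over their backs; the gripper's body (76 mm by 85 mm) begins 54 mm behind the grasp point. The pads swing forward as they close: fully open they stand 13 mm farther back than shut.
Start: joints at [-64.515, 7.208, -2.269, 80.523, 0, 90], TCP at [0.226, -0.474, 0.231] pointing down, gripper open.
Joint ranges: [-155.77, 155.77], [-54.66, 111.73], [-72.52, 77.12], [-102.08, 115.82], [-83.92, 84.16], [-180, 180]. Speed limits (degrees/s): [136.94, 136.94, 172.46, 180, 180, 180].

INTERFACE

Orientations are given as [roll, pitch, yaw] about the fixed x, y, z axes, in that order (R = Rz(yaw) Ry(pitch) Rx(roll)).
In Python, from plant import telemetry, optics, order, search_frame, cut_out gives the robot as it stands.
- The arm moves only by the shell command python3 -m inch 'ROWS'. ROWS is JSON, a list of rows, each a list of 7 numbers: the shift along the tool's x, y, z in cm, then the turn, a rotation vector about the tool's x, y, z in degrees, then the opening, from -1 (shut) to 1 (fully open), so that 0 is half open. A call has exactly 10 rows; each row is the pose to reach, as a shift and turn from the pose measured when the call began, along the tool's axes at that moment; what a row does not reach only later rows make up. A row lasts 1/12 s, in which the tool goes at most 41.7 mm and 7.16 degrees, less where a joint would pass 70% of its speed; a pose out of reach is approached as far as the arm can. A call with a gripper value outside its range is refused whole. The fingers move at their own pace and stop on an object; the grip force is fixed at half the most. Time passes only in rows, so rows that repeat a pose let the fingers close, or fill a call up. It gives the time, the measured TCP pose, the force and the opening at its end, in the units of the state.
- telemetry.get_state(): the state, without advancing time (a new reading comes with each control period).
- optics.snapshot(name): name is "side" or "top" or "wrist"; returns (picture, depth): 384x512x3 uint8, blue, green, red; 384x512 float32, m along the optical axis (not along the pixel's ray), 0 where there is no reading.
- optics.get_calibration(name): a dict with "camera_matrix" (3x3 intrinsics, pixels), "k1" (the pictures are not rectified: a ray, as slopes to the right and down, at radius r is drawn at 1 + k1 r^2 times it, then the intrinsics apply), "R" (3x3) and "t" (3): a world point X has camera coordinates R X + t. Camera axes: x right, y down, z forward; pixel columns grow to the right and rows downward; lengths in m; the calibration is good to about 2 mm. A picture is of the moment at which its call begins: read the wrist's pose just before it. get_calibration takes no time and is no camera call; for the wrist camera it gives the pose at the moment of the call.
- order.job_done(): hands the job in, once; it reports no verdict.
Trained networks look in the newest picture that a camera, given by its name, has taken for a name from the list of things; names that differ only in an ending like _2 or _b are one class to them, and where a whole thing is asked for, a point or a joint stands for the part that bears it (a point fixed in the world has none). Each returns a list of dicts, best first, with "p" (0 to 1); they miss things now and then, are a little off and sometimes report something else, mostly with a low value. They report only what shows in the picture. A call takes as long as a camera call. They do not tell look-alikes from the thing itself.
- search_frame(camera, thing): "position" ([x, y, z] in m, in world coordinates, good to about 4 mm: the middle of the surface that is visible of it).
- cut_out(camera, thing): "region" (384x512 bool, what is visible of it).
The state is a dict: "t": time; "q": joint angles; "joint_velocities": joint speeds; "effort": joint torques, N m; "tool_pos": TCP position; "orientation": TCP orientation; "wrist_force": force on the tool from outside, world axes, zero at the start; "moment": the same for the moment, N m; "grip_width": finger opening in m.
Only numpy, scipy, OpenCV 4.12 (cv2) and the standard library are available. Lean on these libraries where they do the work, as an engineer would, in place of code of your own. Each camera call takes 0.05 s, during which the arm holds its last target.

## Working session

There is one attempt and no reset: what is moved stays moved. The work goes in short steps, Python scripts to look and compute and a shell command to move; the robot and the scene stay as the last step left them, time stands still between calls to the robot, and variables do not carry over. Pictures are saved under pics/ and viewed, and the job is handed in when it is done.

```bash
ls; mkdir -p pics; python3 - <<'E'
from plant import telemetry, optics
import cv2
s=telemetry.get_state(); print(s)
for n in ("top","side","wrist"):
    p,d=optics.snapshot(n); cv2.imwrite(f"pics/{n}0.png",p)
    c=optics.get_calibration(n); print(n,c)
E
```

```text
pics
{'t': 0.0, 'q': array([-6.45145695e+01,  7.23939276e+00, -2.32785840e+00,  8.05224141e+01,
       -7.70118259e-04,  8.99998234e+01]), 'joint_velocities': array([-0.00425747, -0.00977639, -0.04481075,  0.00533788,  0.11386663,
       -0.04137973]), 'effort': array([-1.29880722e-03, -4.35911322e+01,  3.52925456e+01,  1.73561764e-02,
       -1.76319595e-04, -3.84616126e-07]), 'tool_pos': array([ 0.22571718, -0.47354499,  0.23053403]), 'orientation': array([-1.79910335e+02,  7.69840963e-04,  2.54856083e+01]), 'wrist_force': array([-0.00765037,  0.68133088, -0.55103429]), 'moment': array([-0.05189911, -0.00630327, -0.01257807]), 'grip_width': 0.08562291838056323}
top {'camera_matrix': array([[455.56044225,   0.        , 254.52562265],
       [  0.        , 455.56044225, 193.00880281],
       [  0.        ,   0.        ,   1.        ]]), 'k1': -0.11499354555050566, 'R': array([[-0.07239865, -0.99735883, -0.00581433],
       [-0.97551102,  0.07202427, -0.20782385],
       [ 0.20769373, -0.00937422, -0.97814899]]), 't': array([0.10174168, 0.56676237, 0.99549726])}
side {'camera_matrix': array([[375.31754187,   0.        , 255.19980662],
       [  0.        , 375.31754187, 193.7285803 ],
       [  0.        ,   0.        ,   1.        ]]), 'k1': 0.011994300047641893, 'R': array([[ 0.95860988, -0.2845144 ,  0.01089232],
       [-0.13822144, -0.4984713 , -0.8558161 ],
       [ 0.24892152,  0.81888822, -0.51716551]]), 't': array([-0.5068057 ,  0.22526818,  0.70883282])}
wrist {'camera_matrix': array([[308.86858981,   0.        , 258.55730958],
       [  0.        , 308.86858981, 191.88779986],
       [  0.        ,   0.        ,   1.        ]]), 'k1': -0.02555048920012381, 'R': array([[ 0.43029348, -0.90268644, -0.00216823],
       [-0.87110232, -0.41586538,  0.26122164],
       [-0.23670292, -0.11051322, -0.96527641]]), 't': array([-0.52379542, -0.03471225,  0.37894637])}
```

View pics/top0.png

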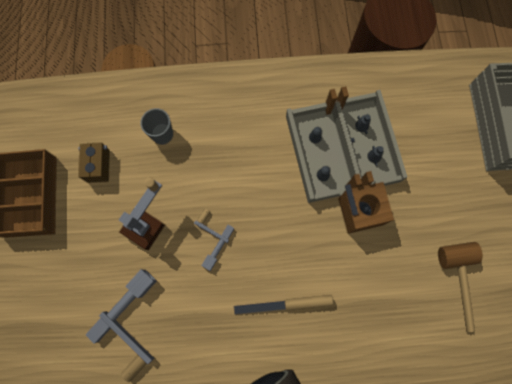

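View pics/side0.png

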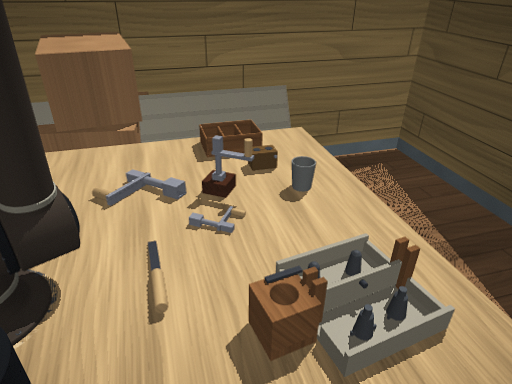

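```bash
python3 - <<'E'
from plant import search_frame,cut_out
for c in ("top","side"):
  for n in ("crank","crank_boss","crank_grip","park","gatework","gate_top"):
    try: print(c,n,[(r["p"],r["position"]) for r in search_frame(c,n)])
    except Exception as e: print(c,n,e)
E
```

```text
top crank [(0.96, [0.5375, 0.3168, 0.1262]), (0.64, [0.2942, 0.3741, 0.0293]), (0.59, [0.4871, 0.1712, 0.0183]), (0.26, [0.6607, -0.1637, 0.0213])]
top crank_boss [(0.82, [0.2947, 0.3734, 0.0296]), (0.73, [0.4846, 0.1722, 0.013])]
top crank_grip [(0.81, [0.4839, 0.1724, 0.0181]), (0.59, [0.5372, 0.3168, 0.1246])]
top park [(0.61, [0.6613, -0.1651, 0.0168]), (0.58, [0.5004, 0.324, 0.0356])]
top gatework [(0.67, [0.6608, -0.1625, 0.0182])]
top gate_top [(0.98, [0.6844, -0.1642, 0.0647])]
side crank [(0.87, [0.2971, 0.3631, 0.0229]), (0.62, [0.4841, 0.1642, 0.0171]), (0.61, [0.5267, 0.3241, 0.1211])]
side crank_boss [(0.86, [0.5282, 0.3245, 0.1228]), (0.6, [0.2934, 0.3547, 0.0261]), (0.57, [0.4788, 0.1664, 0.0161])]
side crank_grip [(0.96, [0.4809, 0.1681, 0.015]), (0.84, [0.5279, 0.3237, 0.1274]), (0.82, [0.2936, 0.3597, 0.0255])]
side park [(0.91, [0.5073, 0.3158, 0.0271])]
side gatework [(0.8, [0.643, -0.1987, 0.0406])]
side gate_top [(0.83, [0.6853, -0.1722, 0.0505]), (0.45, [0.5283, 0.3222, 0.1291])]
```

Top view: crank standing in its dark block at about (140,225); a smaller one lies at (215,240) and a larger at (125,320). The housing with its well is at (368,205). Next I measure with depth.

```bash
cat > h.py <<'E'
import numpy as np, cv2
from plant import telemetry, optics
def cloud(name,snap=None):
    c=optics.get_calibration(name); p,d=snap or optics.snapshot(name)
    K=np.array(c["camera_matrix"]);k1=c["k1"];R=np.array(c["R"]);t=np.array(c["t"])
    v,u=np.mgrid[:384,:512]
    pts=np.stack([u,v],-1).reshape(-1,1,2).astype(np.float64)
    n=cv2.undistortPoints(pts,K,np.array([k1,0,0,0,0.])).reshape(384,512,2)
    X=np.concatenate([n*d[...,None],d[...,None]],-1)
    W=(X-t)@R; W[d<=0]=np.nan
    return p,d,W
def proj(name,P):
    c=optics.get_calibration(name)
    r,_=cv2.Rodrigues(np.array(c["R"]))
    return cv2.projectPoints(np.array(P,float).reshape(-1,1,3),r,np.array(c["t"]),np.array(c["camera_matrix"]),np.array([c["k1"],0,0,0,0.]))[0].reshape(-1,2)
E
python3 - <<'E'
from h import *
for n in ("top","side"):
    p,d,W=cloud(n)
    np.save(f"{n}.npy",W)
    x,y,z=W[...,0],W[...,1],W[...,2]
    near=(abs(x-.51)<.13)&(abs(y-.32)<.13)
    for lo,hi in((.105,.132),(.132,.16),(.16,.19),(.03,.05)):
        m=near&(z>lo)&(z<hi)
        if m.sum()<3: print(n,lo,m.sum());continue
        q=W[m]; print(n,lo,m.sum(),q.mean(0).round(4),q.min(0).round(4),q.max(0).round(4),np.median(z[m]).round(4))
        if lo in(.132,.105,.16):
            print(cv2.minAreaRect(q[:,:2].astype(np.float32)*1000))
    m=(abs(x-.6)<.12)&(abs(y+.19)<.12)&(z>.088)&(z<.102); q=W[m]
    print(n,"housing",m.sum(),q.mean(0),cv2.minAreaRect(q[:,:2].astype(np.float32)*1000))
    m=(abs(x-.7)<.2)&(abs(y+.16)<.2)&(z>.003)&(z<.15)
    q=W[m];print("all",cv2.minAreaRect(q[:,:2].astype(np.float32)*1000))
    vis=cv2.resize(p[:, :],None,fx=1,fy=1)
    if n=="top":
        a=cv2.resize(p[160:260,90:260],None,fx=4,fy=4); b=cv2.resize(p[80:240,280:420],None,fx=4,fy=4)
    else:
        a=cv2.resize(p[120:240,180:280],None,fx=5,fy=5); b=cv2.resize(p[230:370,230:460],None,fx=3,fy=3)
    cv2.imwrite(f"pics/{n}_a.png",a);cv2.imwrite(f"pics/{n}_b.png",b)
E
```

```text
top 0.105 430 [0.5499 0.306  0.1246] [0.4975 0.2655 0.1097] [0.6044 0.3523 0.1317] 0.125
((551.057861328125, 307.6265563964844), (23.982999801635742, 120.0440444946289), 52.92511749267578)
top 0.132 81 [0.5451 0.3001 0.1461] [0.5014 0.2687 0.1326] [0.591  0.3322 0.16  ] 0.1471
((547.1630859375, 302.0872802734375), (9.482527732849121, 109.22627258300781), 52.87180709838867)
top 0.16 216 [0.5471 0.3092 0.1678] [0.5023 0.2691 0.1603] [0.5977 0.3464 0.1781] 0.1668
((551.7919921875, 307.2158508300781), (23.206661224365234, 111.10629272460938), 53.1917839050293)
top 0.03 915 [0.4739 0.3294 0.0404] [0.3801 0.2805 0.0302] [0.64   0.4306 0.0494] 0.0405
top housing 1177 [ 0.52461639 -0.19465582  0.09567704] ((533.0172119140625, -192.54571533203125), (114.01535034179688, 93.4576187133789), 7.407600402832031)
all ((699.985107421875, -160.0648956298828), (399.9588928222656, 399.76397705078125), 0.08466020226478577)
side 0.105 274 [0.5501 0.303  0.1231] [0.5011 0.2627 0.1055] [0.6075 0.3392 0.1315] 0.1249
((552.8177490234375, 307.2900695800781), (24.929973602294922, 119.15663146972656), 54.24225997924805)
side 0.132 176 [0.5475 0.3032 0.1463] [0.5027 0.2686 0.1323] [0.6014 0.3361 0.1598] 0.1462
((552.4078369140625, 306.24957275390625), (22.53931427001953, 112.38975524902344), 53.756038665771484)
side 0.16 110 [0.5555 0.3015 0.1671] [0.5028 0.2688 0.16  ] [0.6005 0.3497 0.1757] 0.1665
((552.3790283203125, 305.9708251953125), (24.661720275878906, 111.25814056396484), 51.02899932861328)
side 0.03 499 [0.4827 0.324  0.0403] [0.3801 0.2813 0.03  ] [0.5683 0.3836 0.0499] 0.0414
side housing 1975 [ 0.52725018 -0.19926476  0.09602367] ((534.280029296875, -191.05746459960938), (116.91309356689453, 93.19644927978516), 7.17869758605957)
all ((699.4351196289062, -159.55335998535156), (399.2650146484375, 397.3424072265625), 0.17754697799682617)
```

View pics/top_a.png

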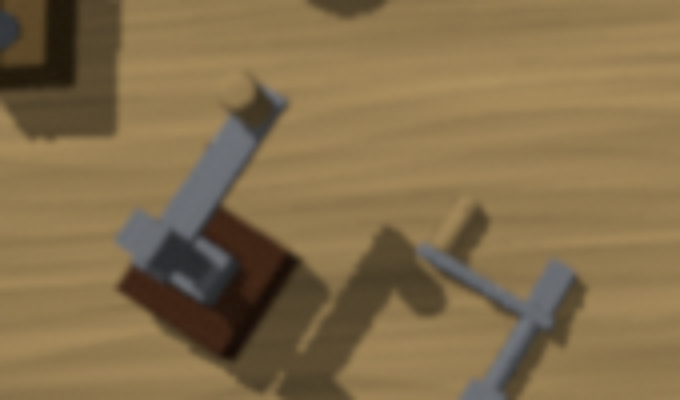

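View pics/top_b.png

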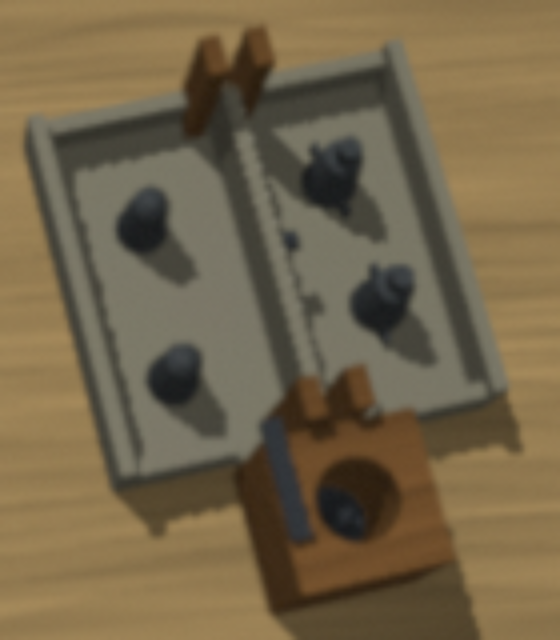

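View pics/side_a.png

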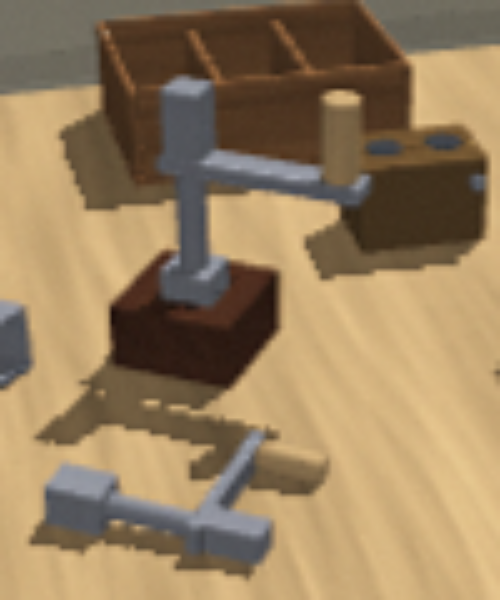

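```bash
cat >> h.py <<'E'
def ortho(name,p,z,x0,x1,y0,y1,s=0.0005):
    # rows: x decreasing downward? row i -> x = x1 - i*s ; col j -> y = y1 - j*s
    xs=np.arange(x1,x0,-s); ys=np.arange(y1,y0,-s)
    X,Y=np.meshgrid(xs,ys,indexing="ij")
    uv=proj(name,np.stack([X,Y,np.full_like(X,z)],-1).reshape(-1,3)).reshape(X.shape+(2,)).astype(np.float32)
    return cv2.remap(p,uv[...,0],uv[...,1],cv2.INTER_CUBIC)
E
python3 - <<'E'
from h import *
pp={}
ims=[]
for n in ("top","side"):
    p=cv2.imread(f"pics/{n}0.png")
    o=ortho(n,p,.095,.465,.585,-.255,-.135,.0003)
    ims.append(o)
    W=np.load(f"{n}.npy"); z=W[...,2]
    # grid holes
    m=(abs(W[...,0]-.525)<.06)&(abs(W[...,1]+.195)<.06)&(z>.093)&(z<.098); 
    q=W[m]
    # largest-empty-circle: maximise min distance percentile
    from scipy.spatial import cKDTree
    T=cKDTree(q[:,:2]); g=np.stack(np.meshgrid(np.arange(.50,.55,.0005),np.arange(-.22,-.17,.0005)),-1).reshape(-1,2)
    d=T.query(g)[0]; i=d.argmax(); print(n,g[i],d[i])
    r=(abs(np.hypot(*(q[:,:2]-g[i]).T)-.0)<.2)
    m2=(abs(W[...,0]-.525)<.07)&(abs(W[...,1]+.195)<.07)&(z>.100)
    print(n,"high",W[m2].min(0),W[m2].max(0))
cv2.imwrite("pics/ortho.png",np.hstack(ims))
E
```

```text
top [ 0.52   -0.1935] 0.023754715273658883
top high [ 0.47941863 -0.22135147  0.10000372] [ 0.59339452 -0.14258037  0.11719975]
side [ 0.52   -0.1935] 0.023026776510576847
side high [ 0.49988065 -0.20652459  0.10000989] [ 0.59424691 -0.14149942  0.11551571]
```

View pics/ortho.png

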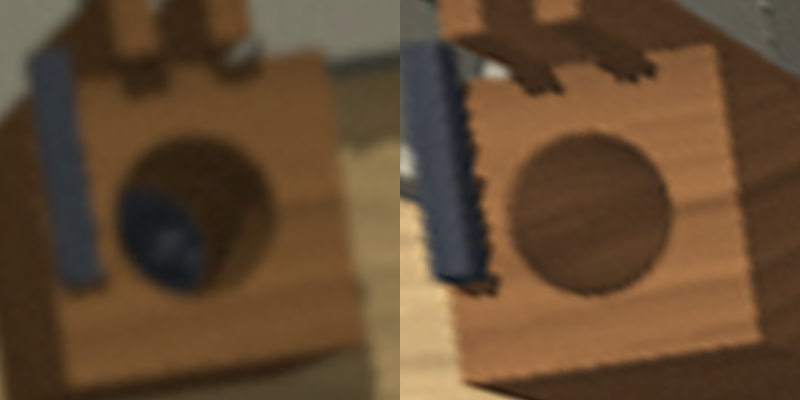

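```bash
python3 -m inch '[[2.8,-2.8,0,0,0,-7,1],[5.6,-5.6,0,0,0,-14,1],[8.4,-8.4,0,0,0,-21,1],[11.2,-11.2,0,0,0,-28,1],[14,-14,0,0,0,-35,1],[16.8,-16.8,0,0,0,-42,1],[19.6,-19.6,0,0,0,-49,1],[22.4,-22.4,0,0,0,-56,1],[25.2,-25.2,0,0,0,-63,1],[28,-28,0,0,0,-70,1]]'; cat >> h.py <<'E'
def go(target,yaw):
    s=telemetry.get_state(); P=np.array(s["tool_pos"]); from scipy.spatial.transform import Rotation as Ro
    R=Ro.from_euler("xyz",s["orientation"],degrees=True)
    d=R.inv().apply(np.array(target)-P)*100
    dy=(yaw-s["orientation"][2])
    print("t",round(s["t"],2),"pos",P.round(4),"ori",np.round(s["orientation"],2),"q",np.round(s["q"],1),"w",round(s["grip_width"],4),"F",np.round(s["wrist_force"],1))
    print("shift cm",d.round(2),"turn z",round(-dy,2),"full",(R.inv()*Ro.from_euler("xyz",[180,0,yaw],degrees=True)).as_rotvec(degrees=True).round(2))
E
python3 -c "
from h import *
go([.517,.334,.231],-37)"
```

```text
t: 1.68
tool_pos: [0.3583, -0.0988, 0.2316]
orientation: [179.9, 0.0, 95.8]
wrist_force: [1.2, -0.6, -0.4]
grip_width: 0.0853
t 1.68 pos [ 0.3583 -0.0988  0.2316] ori [1.7994e+02 3.0000e-02 9.5810e+01] q [-15.4  -9.5 -18.5  80.9  -0.   68.8] w 0.0853 F [ 1.2 -0.6 -0.4]
shift cm [41.45 20.17  0.07] turn z 132.81 full [ 6.0000e-02 -6.0000e-02  1.3281e+02]
```

```bash
python3 -m inch '[[3,1.5,0,0,0,-7,1],[6,3,0,0,0,-14,1],[9,4.5,0,0,0,-21,1],[12,6,0,0,0,-28,1],[15,7.5,0,0,0,-35,1],[18,9,0,0,0,-42,1],[21,10.5,0,0,0,-49,1],[24,12,0,0,0,-56,1],[27,13.5,0,0,0,-63,1],[30,15,0,0,0,-70,1]]' >/dev/null;
python3 -c "
from h import *
go([.497,.30,.241],-37)"
```

```text
t 2.52 pos [0.4774 0.2166 0.2317] ori [1.8000e+02 9.0000e-02 1.6617e+02] q [24.4  7.1 -2.4 80.5 -0.1 38.3] w 0.0853 F [ 1.4 -1.3  0.3]
shift cm [ 0.09  8.57 -0.93] turn z 203.17 full [-1.2000e-01  3.0000e-02 -1.5683e+02]
```

```bash
python3 -m inch '[[0,1,-0.2,0,0,-7,1],[0,2,-0.4,0,0,-14,1],[0,3,-0.6,0,0,-21,1],[0,4,-0.8,0,0,-28,1],[0,5,-0.9,0,0,-35,1],[0,6,-0.9,0,0,-42,1],[0,7,-0.9,0,0,-49,1],[0,8,-0.9,0,0,-56,1],[0,8.5,-0.9,0,0,-63,1],[0,8.5,-0.9,0,0,-70,1]]' >/dev/null;
python3 -c "
from h import *
go([.517,.334,.241],-37)"
```

```text
t 3.35 pos [0.4979 0.3001 0.2403] ori [-1.7994e+02  2.0000e-02 -1.2342e+02] q [ 31.1  13.4   6.4  82.9  -0.  -25.5] w 0.0855 F [ 0.3 -0.8  0.4]
shift cm [-3.88  0.27 -0.07] turn z -86.42 full [-7.000e-02 -3.000e-02 -8.642e+01]
```

```bash
python3 -m inch '[[-1,0,0,0,0,-7,1],[-2,0,0,0,0,-14,1],[-3,0.1,0,0,0,-21,1],[-3.9,0.3,0,0,0,-28,1],[-3.9,0.3,0,0,0,-35,1],[-3.9,0.3,0,0,0,-42,1],[-3.9,0.3,0,0,0,-49,1],[-3.9,0.3,0,0,0,-56,1],[-3.9,0.3,0,0,0,-63,1],[-3.9,0.3,0,0,0,-70,1]]' >/dev/null;python3 -m inch '[[0,0,0,0,0,-7,1],[0,0,0,0,0,-14,1],[0,0,0,0,0,-16,1],[0,0,0,0,0,-16,1],[0,0,0,0,0,-16,1],[0,0,0,0,0,-16,1],[0,0,0,0,0,-16,1],[0,0,0,0,0,-16,1],[0,0,0,0,0,-16,1],[0,0,0,0,0,-16,1]]' >/dev/null;
python3 - <<'E'
from h import *
go([.517,.334,.129],-37)
p,d,W=cloud("wrist"); cv2.imwrite("pics/w1.png",p)
o=ortho("wrist",p,.165,.46,.58,.275,.395,.0003)
cv2.imwrite("pics/w1o.png",o)
x,y,z=np.moveaxis(W,-1,0)
m=(abs(x-.517)<.03)&(abs(y-.334)<.03)&(z>.155)
print("boss",m.sum(),np.median(W[m],0),cv2.minAreaRect(W[m][:,:2].astype(np.float32)*1000))
m=(abs(x-.55)<.09)&(abs(y-.31)<.09)&(z>.118)&(z<.13)
print("arm",m.sum(),np.median(W[m],0),cv2.minAreaRect(W[m][:,:2].astype(np.float32)*1000))
E
```

```text
t 5.02 pos [0.5169 0.3344 0.2402] ori [-1.7998e+02 -6.0000e-02 -3.7090e+01] q [  32.9   17.3   11.5   84.1   -0.  -110. ] w 0.0858 F [ 0.8 -0.2 -0.5]
shift cm [ 0.02  0.03 11.12] turn z -0.09 full [-0.02 -0.06 -0.09]
boss 15711 [0.52585063 0.33026011 0.32791865] ((520.38671875, 331.6351623535156), (82.79678344726562, 32.3524169921875), 52.216712951660156)
arm 2304 [0.55528692 0.30752292 0.12529545] ((563.0667114257812, 301.86761474609375), (21.953758239746094, 92.74720764160156), 53.84429168701172)
```

View pics/w1.png

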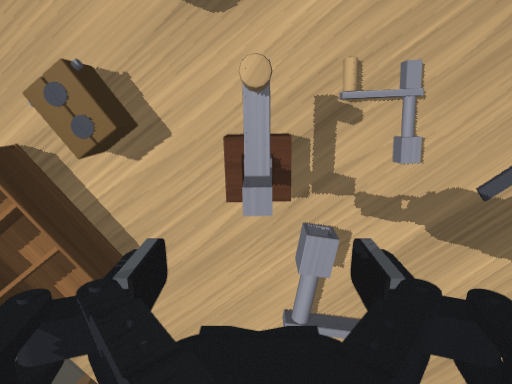

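View pics/w1o.png

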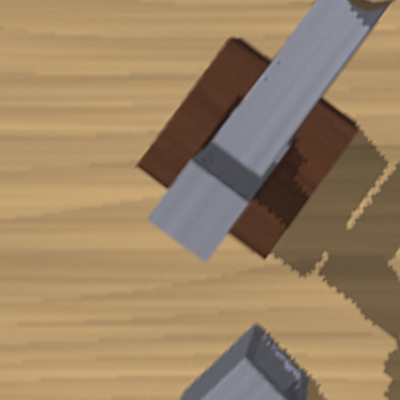

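```bash

python3 - <<'E'
from h import *
p,d,W=cloud("wrist")
x,y,z=np.moveaxis(W,-1,0)
m=(abs(x-.517)<.03)&(abs(y-.334)<.03)&(z>.160)&(z<.17)
print("boss",m.sum(),np.median(W[m],0),cv2.minAreaRect(W[m][:,:2].astype(np.float32)*1000))
m=(z>.170)&(z<.18)&(abs(x-.59)<.03)&(abs(y-.28)<.03)
print("grip",m.sum(),W[m].mean(0),cv2.minAreaRect(W[m][:,:2].astype(np.float32)*1000))
E
```

```text
boss 897 [0.51769259 0.33529128 0.16536768] ((517.2683715820312, 335.7500915527344), (21.522441864013672, 22.61929702758789), 53.189674377441406)
grip 916 [0.58908728 0.28245905 0.17292564] ((589.2432861328125, 282.3551330566406), (20.987289428710938, 20.987060546875), 8.742715835571289)
```

```bash
python3 -m inch '[[0,-0.1,1.5,0,0,0,1],[0,-0.1,3.5,0,0,0,1],[0,-0.1,5.5,0,0,0,1],[0,-0.1,7.5,0,0,0,1],[0,-0.1,9.5,0,0,0,1],[0,-0.1,10.5,0,0,0,1],[0,-0.1,10.9,0,0,0,1],[0,-0.1,10.9,0,0,0,1],[0,-0.1,10.9,0,0,0,1],[0,-0.1,10.9,0,0,0,0.5]]' ;python3 -m inch '[[0,0,0,0,0,0,0],[0,0,0,0,0,0,-0.3],[0,0,0,0,0,0,-0.5],[0,0,0,0,0,0,-0.7],[0,0,0,0,0,0,-1],[0,0,0,0,0,0,-1],[0,0,0,0,0,0,-1],[0,0,0,0,0,0,-1],[0,0,0,0,0,0,-1],[0,0,0,0,0,0,-1]]';
python3 - <<'E'
from h import *
go([.517,.334,.24],-37)
E
```

```text
t: 5.95
tool_pos: [0.5183, 0.3356, 0.1327]
orientation: [-179.9, -0.1, -37.1]
wrist_force: [-0.4, -0.4, -0.4]
grip_width: 0.0753
t: 6.78
tool_pos: [0.5183, 0.3356, 0.1332]
orientation: [-179.8, -0.1, -37.1]
wrist_force: [-1.4, -0.3, 6.7]
grip_width: 0.0211
t 6.78 pos [0.5183 0.3356 0.1332] ori [-1.7983e+02 -1.2000e-01 -3.7080e+01] q [ 3.29e+01  1.79e+01 -1.20e+00  7.07e+01 -1.00e-01 -1.10e+02] w 0.0211 F [-1.4 -0.3  6.7]
shift cm [ 1.000e-02  1.800e-01 -1.068e+01] turn z -0.08 full [-0.17 -0.12 -0.08]
```

```bash
python3 -m inch '[[0,0,-0.3,0,0,0,-1],[0,0,-0.8,0,0,0,-1],[0,0,-1.5,0,0,0,-1],[0,0,-2.5,0,0,0,-1],[0,0,-4,0,0,0,-1],[0,0,-6,0,0,0,-1],[0,0,-8,0,0,0,-1],[0,0,-10,0,0,0,-1],[0,0,-12,0,0,0,-1],[0,0,-14,0,0,0,-1]]';
python3 - <<'E'
from h import *
go([.5205,-.193,.29],-90)
p,d=optics.snapshot("side");cv2.imwrite("pics/s2.png",p)
p,d=optics.snapshot("wrist");cv2.imwrite("pics/w2.png",p)
E
```

```text
t: 7.62
tool_pos: [0.5177, 0.3354, 0.2749]
orientation: [-179.8, -0.1, -37.1]
wrist_force: [0.3, -0.3, -3.9]
grip_width: 0.0211
t 7.62 pos [0.5177 0.3354 0.2749] ori [-1.7981e+02 -1.2000e-01 -3.7080e+01] q [  33.    17.8   16.4   88.4   -0.  -110. ] w 0.0211 F [ 0.3 -0.3 -3.9]
shift cm [32.08 41.98 -1.58] turn z 52.92 full [-2.300e-01 -3.000e-02  5.292e+01]
```

View pics/s2.png

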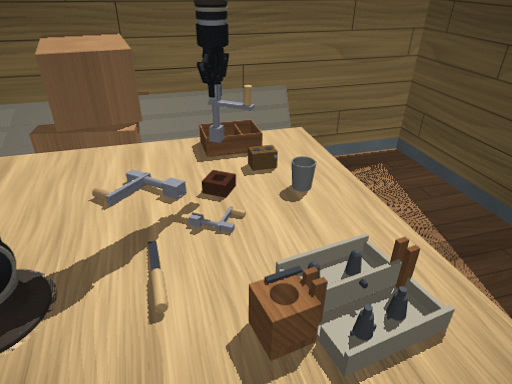

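View pics/w2.png

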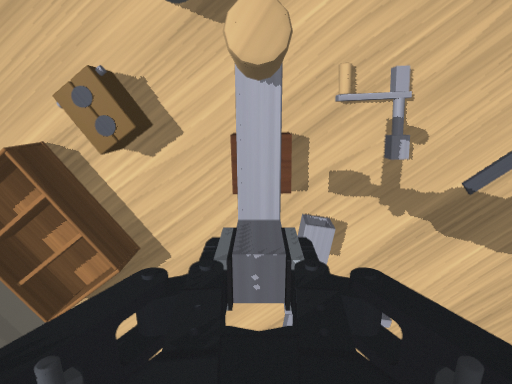

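```bash
python3 -m inch '[[1,1.3,-0.5,0,0,2,-1],[3,3.9,-1,0,0,5,-1],[5,6.5,-1.5,0,0,8,-1],[7.3,9.5,-1.6,0,0,11,-1],[9.6,12.5,-1.6,0,0,15,-1],[11.9,15.5,-1.6,0,0,19,-1],[14.2,18.5,-1.6,0,0,23,-1],[16.5,21.5,-1.6,0,0,27,-1],[18.8,24.5,-1.6,0,0,31,-1],[21,27.4,-1.6,0,0,35,-1]]';
python3 - <<'E'
from h import *
go([.5205,-.193,.29],-90)
E
```

```text
t: 8.55
tool_pos: [0.5201, -0.0114, 0.2909]
orientation: [-179.5, 0.1, -72.3]
wrist_force: [0.2, 0.6, -4.2]
grip_width: 0.0213
t 8.55 pos [ 0.5201 -0.0114  0.2909] ori [-1.7951e+02  1.1000e-01 -7.2340e+01] q [  -1.4    6.8    4.7   87.5    0.3 -109.1] w 0.0213 F [ 0.2  0.6 -4.2]
shift cm [1.731e+01 5.470e+00 1.000e-02] turn z 17.66 full [-0.47  0.18 17.66]
```

```bash

python3 - <<'E'
from h import *
go([.57,-.12,.29],-90)
E
python3 -m inch '[[2,-0.6,0,0,0,2,-1],[4,-1,0,0,0,5,-1],[6,-1.2,0,0,0,8,-1],[8,-1.4,0,0,0,11,-1],[10,-1.4,0,0,0,14,-1],[11.8,-1.4,0,0,0,17,-1],[11.8,-1.4,0,0,0,17.7,-1],[11.8,-1.4,0,0,0,17.7,-1],[11.8,-1.4,0,0,0,17.7,-1],[11.8,-1.4,0,0,0,17.7,-1]]';
python3 - <<'E'
from h import *
go([.5205,-.193,.29],-90)
p,d,W=cloud("wrist"); np.save("w3.npy",W); cv2.imwrite("pics/w3.png",p)
o=ortho("wrist",p,.095,.465,.585,-.255,-.135,.0003); cv2.imwrite("pics/w3o.png",o)
p,d=optics.snapshot("side");cv2.imwrite("pics/s3.png",p)
E
```

```text
t 8.55 pos [ 0.5201 -0.0114  0.2909] ori [-1.7951e+02  1.1000e-01 -7.2340e+01] q [  -1.4    6.8    4.7   87.5    0.3 -109.1] w 0.0213 F [ 0.2  0.6 -4.2]
shift cm [11.86 -1.46  0.08] turn z 17.66 full [-0.47  0.18 17.66]
t: 9.38
tool_pos: [0.5687, -0.119, 0.2905]
orientation: [-179.6, 0.3, -90.0]
wrist_force: [-0.1, -0.1, -3.9]
grip_width: 0.0214
t 9.38 pos [ 0.5687 -0.119   0.2905] ori [-179.6     0.27  -89.98] q [ -12.    13.7   13.1   89.     0.3 -102. ] w 0.0214 F [-0.1 -0.1 -3.9]
shift cm [ 7.39  4.83 -0.02] turn z 0.02 full [-0.4   0.27  0.02]
```

View pics/w3.png

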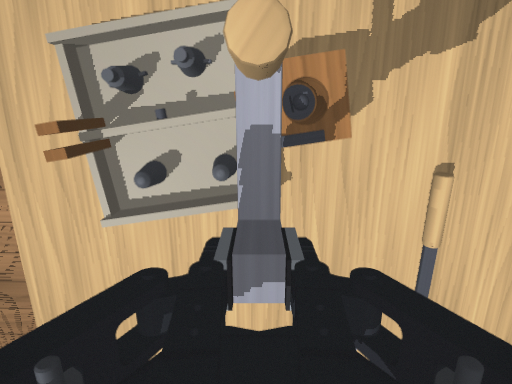

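View pics/w3o.png

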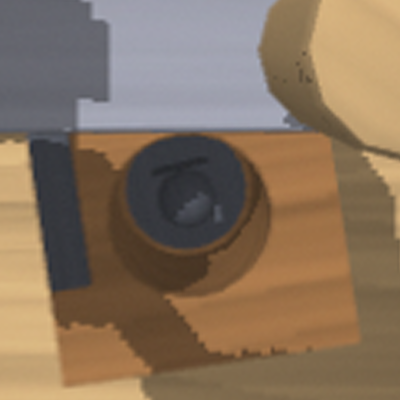

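```bash

python3 - <<'E'
from h import *
from scipy.optimize import least_squares
for n,f in(("wrist","w3.npy"),("top","top.npy"),("side","side.npy")):
    W=np.load(f); x,y,z=np.moveaxis(W,-1,0)
    top=(z>.092)&(z<.099)&(np.hypot(x-.5205,y+.192)<.06)
    low=((z<.090)).astype(np.uint8)
    b=top&(cv2.dilate(low,np.ones((3,3),np.uint8))>0)&(np.hypot(x-.5205,y+.192)<.0285)
    q=W[b][:,:2]
    f=lambda p:np.hypot(q[:,0]-p[0],q[:,1]-p[1])-p[2]
    r=least_squares(f,[.5205,-.192,.024],loss="soft_l1",f_scale=.0007)
    ang=np.degrees(np.arctan2(q[:,1]-r.x[1],q[:,0]-r.x[0]))
    print(n,len(q),r.x.round(4),np.sqrt(np.mean(r.fun**2)),np.histogram(ang,8,(-180,180))[0])
    g=lambda p:np.hypot(q[:,0]-p[0],q[:,1]-p[1])-.0245
    print(least_squares(g,[.5205,-.192],loss="soft_l1",f_scale=.0007).x.round(4))
W=np.load("w3.npy");x,y,z=np.moveaxis(W,-1,0)
m=(np.hypot(x-.5205,y+.192)<.02)&(z<.09)
print(np.percentile(z[m],[1,25,50,75,90,99]).round(4)); 
nm=m&(z>np.percentile(z[m],99)-.006); print(np.median(W[nm],0))
# crank pose in hand, from wrist
s=telemetry.get_state(); print(s["tool_pos"])
m=(abs(x-.569)<.015)&(abs(y+.119)<.02)&(z>.315)&(z<.33); print("boss",m.sum(),np.median(W[m],0) if m.any() else 0,cv2.minAreaRect(W[m][:,:2].astype(np.float32)*1000))
m=(abs(x-.569)<.03)&(abs(y+.209)<.03)&(z>.31)&(z<.35); print("grip",m.sum(),W[m].mean(0),W[m].max(0),cv2.minAreaRect(W[m][:,:2].astype(np.float32)*1000))
m=(abs(x-.569)<.02)&(y<-.14)&(y>-.2)&(z>.27)&(z<.30)
A=W[m];c=A.mean(0);v=np.linalg.svd(A-c,full_matrices=False)[2][2];print("arm plane",c,v)
E
```

```text
wrist 159 [ 0.5203 -0.1915  0.0249] 0.0003583860348007536 [13 18 24 25 23 22 18 16]
[ 0.5204 -0.1915]
top 77 [ 0.52   -0.1926  0.0257] 0.0010334673127376701 [ 9 11 10 10  7 12  8 10]
[ 0.5201 -0.1929]
side 75 [ 0.52   -0.1936  0.025 ] 0.0008333681995648774 [16 12 13  8  9  3  7  7]
[ 0.5198 -0.1937]
[0.0212 0.0227 0.0238 0.0547 0.0587 0.0609]
[ 0.52033715 -0.19119269  0.05829241]
[ 0.56891533 -0.11892356  0.2908825 ]
boss 4019 [ 0.56825568 -0.12196009  0.32277666] ((568.9171142578125, -118.94940948486328), (29.968502044677734, 24.034942626953125), 0.45817264914512634)
grip 4101 [ 0.56839511 -0.20713589  0.32879855] [ 0.57917326 -0.19736822  0.33181344] ((568.3359985351562, -207.138671875), (19.536977767944336, 21.685495376586914), 89.01287841796875)
arm plane [ 0.5683509  -0.17134729  0.28238169] [ 8.83157959e-04 -1.03558592e-02 -9.99945987e-01]
```

View pics/s3.png

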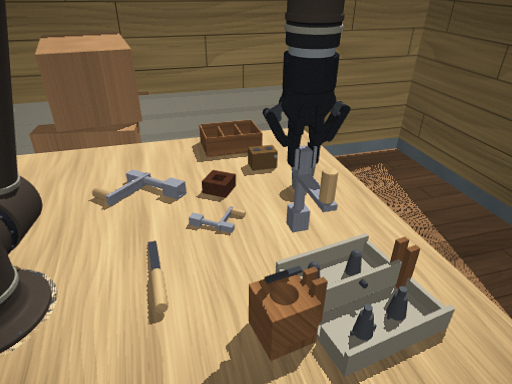

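```bash

python3 - <<'E'
from h import *
go([.5207,-.192,.235],-90)
E
python3 -m inch '[[2,1.2,0,-0.1,0,0,-1],[4,2.4,0,-0.2,0.1,0,-1],[6,3.6,0,-0.3,0.2,0,-1],[7.3,4.8,0,-0.4,0.3,0,-1],[7.3,4.8,1,-0.4,0.3,0,-1],[7.3,4.8,2.5,-0.4,0.3,0,-1],[7.3,4.8,4,-0.4,0.3,0,-1],[7.3,4.8,5.4,-0.4,0.3,0,-1],[7.3,4.8,5.4,-0.4,0.3,0,-1],[7.3,4.8,5.4,-0.4,0.3,0,-1]]';
python3 - <<'E'
from h import *
go([.5207,-.192,.235],-90)
for n in("side","top","wrist"):
    p,d,W=cloud(n); np.save(f"{n}4.npy",W); cv2.imwrite(f"pics/{n}4.png",p)
    x,y,z=np.moveaxis(W,-1,0)
    m=(np.hypot(x-.5207,y+.192)<.03)&(z>.118)&(z<.155)
    if m.sum()>5: print(n,m.sum(),W[m].min(0),W[m].max(0),cv2.minAreaRect(W[m][:,:2].astype(np.float32)*1000))
    m=(np.hypot(x-.5207,y+.192)<.02)&(z>.16)&(z<.21)
    if m.sum()>5:
        q=W[m]; print(n,"shaft",m.sum(),q.min(0),q.max(0))
        from scipy.optimize import least_squares
        f=lambda a:np.hypot(q[:,0]-a[0]-a[2]*(q[:,2]-.115),q[:,1]-a[1]-a[3]*(q[:,2]-.115))-.009
        r=least_squares(f,[.5207,-.192,0,0],loss="soft_l1",f_scale=.0007); print(r.x.round(4),np.sqrt(np.mean(r.fun**2)))
        f=lambda a:np.hypot(q[:,0]-a[0],q[:,1]-a[1])-.009
        r=least_squares(f,[.5207,-.192],loss="soft_l1",f_scale=.0007); print(r.x.round(4),np.sqrt(np.mean(r.fun**2)))
s=cv2.imread("pics/side4.png")[150:350,210:410]; t=cv2.imread("pics/top4.png")[120:260,300:440]
cv2.imwrite("pics/c4.png",np.hstack([cv2.resize(s,(400,400)),cv2.resize(t,(400,400))]))
E
```

```text
t 9.48 pos [ 0.5689 -0.1189  0.2909] ori [-179.56    0.25  -89.97] q [ -12.    13.7   13.1   89.     0.3 -102. ] w 0.0212 F [ 0.4  0.9 -4.7]
shift cm [7.33 4.87 5.52] turn z 0.03 full [-0.44  0.25  0.03]
t: 10.32
tool_pos: [0.5209, -0.191, 0.2359]
orientation: [180.0, -0.0, -89.9]
wrist_force: [-0.2, 0.1, -3.8]
grip_width: 0.0213
t 10.32 pos [ 0.5209 -0.191   0.2359] ori [ 1.7996e+02 -2.0000e-02 -8.9920e+01] q [ -20.1   10.5    2.2   81.7   -0.  -110.2] w 0.0213 F [-0.2  0.1 -3.8]
shift cm [0.1  0.02 0.09] turn z 0.08 full [ 0.04 -0.02  0.08]
side 399 [ 0.50420778 -0.20731036  0.1184982 ] [ 0.53574371 -0.1748214   0.15495878] ((513.0259399414062, -197.70188903808594), (22.831523895263672, 42.63202667236328), 46.57771682739258)
side shaft 255 [ 0.50484018 -0.20287854  0.16000056] [ 0.53077899 -0.17841748  0.20940632]
[ 0.5195 -0.1897  0.0106 -0.0097] 0.0013828610156430914
[ 0.5202 -0.1903] 0.0013952486370571225
top 97 [ 0.50535635 -0.2068441   0.11829089] [ 0.53429858 -0.17519482  0.15471899] ((512.506591796875, -184.3974151611328), (41.94514465332031, 20.67717933654785), 47.494956970214844)
top shaft 84 [ 0.50619654 -0.20486916  0.16012084] [ 0.53349365 -0.1758277   0.20698154]
[ 0.5185 -0.1864  0.0362 -0.0769] 0.003436836711879381
[ 0.521  -0.1912] 0.0037300532841032536
```

View pics/c4.png

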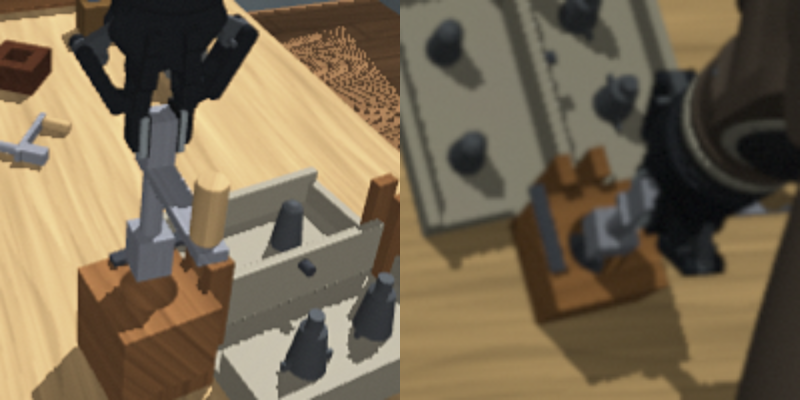

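```bash

python3 - <<'E'
from h import *
for n in("side","top"):
    W=np.load(f"{n}4.npy");x,y,z=np.moveaxis(W,-1,0)
    m=(np.hypot(x-.5207,y+.192)<.026)&(z>.120)&(z<.152); q=W[m]
    print(n,len(q)); print(" y hist",np.histogram(q[:,1],np.arange(-.212,-.170,.002))); print(" x hist",np.histogram(q[:,0],np.arange(.500,.542,.002)))
    a=q[q[:,1]<-.203]; b=q[q[:,0]<.509]; 
    for v,nm in((a,"yface"),(b,"xface")):
        if len(v)>5: print(nm,len(v),np.median(v,0).round(4),v.min(0).round(4),v.max(0).round(4))
    m=(np.hypot(x-.5207,y+.192)<.06)&(z>.118)&(z<.2)
E
```

```text
side 351
 y hist (array([  0,   0,  19, 219,  24,   7,   5,  11,   2,  14,   5,   4,   7,
         7,   7,   7,   3,   7,   3,   0]), array([-0.212, -0.21 , -0.208, -0.206, -0.204, -0.202, -0.2  , -0.198,
       -0.196, -0.194, -0.192, -0.19 , -0.188, -0.186, -0.184, -0.182,
       -0.18 , -0.178, -0.176, -0.174, -0.172]))
 x hist (array([  0,   0, 108,  16,  17,  17,  15,  18,  17,  19,  17,  16,  19,
        15,  17,  14,  18,   8,   0,   0,   0]), array([0.5  , 0.502, 0.504, 0.506, 0.508, 0.51 , 0.512, 0.514, 0.516,
       0.518, 0.52 , 0.522, 0.524, 0.526, 0.528, 0.53 , 0.532, 0.534,
       0.536, 0.538, 0.54 , 0.542]))
yface 257 [ 0.5195 -0.205   0.1368] [ 0.5046 -0.2073  0.12  ] [ 0.5357 -0.2031  0.152 ]
xface 133 [ 0.5052 -0.1961  0.1369] [ 0.5042 -0.2064  0.1201] [ 0.5088 -0.1749  0.1516]
top 84
 y hist (array([ 0,  0,  2,  3,  1,  3,  1,  1,  4,  2,  1,  2,  2,  2,  2,  2,  3,
       36, 17,  0]), array([-0.212, -0.21 , -0.208, -0.206, -0.204, -0.202, -0.2  , -0.198,
       -0.196, -0.194, -0.192, -0.19 , -0.188, -0.186, -0.184, -0.182,
       -0.18 , -0.178, -0.176, -0.174, -0.172]))
 x hist (array([ 0,  0, 27, 11,  3,  5,  3,  3,  3,  4,  3,  3,  3,  5,  3,  3,  3,
        2,  0,  0,  0]), array([0.5  , 0.502, 0.504, 0.506, 0.508, 0.51 , 0.512, 0.514, 0.516,
       0.518, 0.52 , 0.522, 0.524, 0.526, 0.528, 0.53 , 0.532, 0.534,
       0.536, 0.538, 0.54 , 0.542]))
xface 40 [ 0.5059 -0.1879  0.1367] [ 0.5054 -0.2068  0.1208] [ 0.5087 -0.1758  0.1516]
```

```bash

python3 -m inch '[[0.1,-0.05,0.3,0,0,0,-1],[0.15,-0.05,0.8,0,0,0,-1],[0.15,-0.05,1.3,0,0,0,-1],[0.15,-0.05,1.8,0,0,0,-1],[0.15,-0.05,2.2,0,0,0,-1],[0.15,-0.05,2.6,0,0,0,-1],[0.15,-0.05,3,0,0,0,-1],[0.15,-0.05,3.2,0,0,0,-1],[0.15,-0.05,3.2,0,0,0,-1],[0.15,-0.05,3.2,0,0,0,-1]]';
python3 - <<'E'
from h import *
go([.5203,-.1924,.168],-90)
p,d,W=cloud("side"); cv2.imwrite("pics/s5.png",cv2.resize(p[150:350,210:410],(600,600)))
E
```

```text
t: 11.3
tool_pos: [0.5224, -0.1931, 0.2055]
orientation: [-179.9, -0.1, -89.9]
wrist_force: [-0.2, 0.8, -3.5]
grip_width: 0.0209
t 11.3 pos [ 0.5224 -0.1931  0.2055] ori [-1.7987e+02 -8.0000e-02 -8.9940e+01] q [ -20.3   10.6   -1.5   77.8   -0.  -110.3] w 0.0209 F [-0.2  0.8 -3.5]
shift cm [-0.08  0.22  3.74] turn z 0.06 full [-0.13 -0.08  0.06]
```

View pics/s5.png

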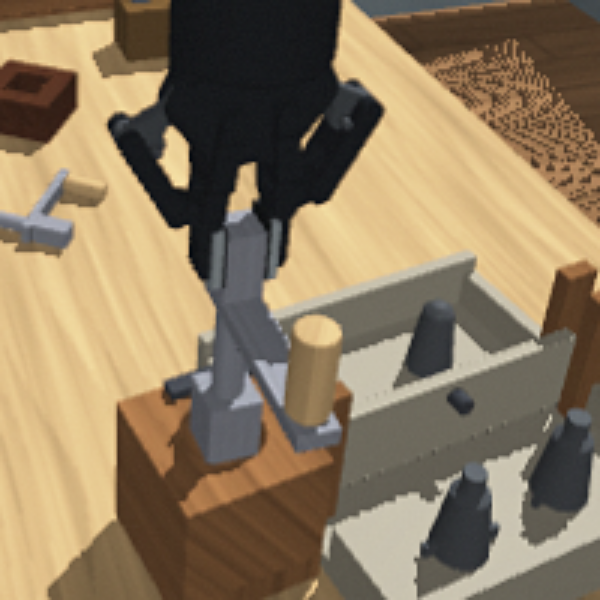

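```bash

python3 -m inch '[[-0.05,0.1,0,0,0,0,-1],[-0.05,0.2,0,0,0,0,-1],[-0.05,0.2,0.3,0,0,0,-1],[-0.05,0.2,0.6,0,0,0,-1],[-0.05,0.2,0.9,0,0,0,-1],[-0.05,0.2,1.2,0,0,0,-1],[-0.05,0.2,1.5,0,0,0,-1],[-0.05,0.2,1.8,0,0,0,-1],[-0.05,0.2,1.8,0,0,0,-1],[-0.05,0.2,1.8,0,0,0,-1]]';
python3 - <<'E'
from h import *
go([.5203,-.1924,.168],-90)
E
```

```text
t: 12.18
tool_pos: [0.5204, -0.1926, 0.1874]
orientation: [-179.9, -0.1, -89.9]
wrist_force: [-0.3, 0.0, -5.2]
grip_width: 0.0213
t 12.18 pos [ 0.5204 -0.1926  0.1874] ori [-1.7988e+02 -7.0000e-02 -8.9930e+01] q [ -20.3   10.5   -3.9   75.5   -0.  -110.4] w 0.0213 F [-0.3  0.  -5.2]
shift cm [-0.02  0.02  1.94] turn z 0.07 full [-0.12 -0.07  0.07]
```

```bash

python3 -m inch '[[0,0,0.2,0,0,0,-1],[0,0,0.4,0,0,0,-1],[0,0,0.6,0,0,0,-1],[0,0,0.8,0,0,0,-1],[0,0,1.0,0,0,0,-1],[0,0,1.2,0,0,0,-1],[0,0,1.3,0,0,0,-1],[0,0,1.4,0,0,0,-1],[0,0,1.4,0,0,0,-1],[0,0,1.4,0,0,0,-1]]';
python3 - <<'E'
from h import *
go([.5203,-.1924,.168],-90)
E
```

```text
t: 13.02
tool_pos: [0.5205, -0.1926, 0.1733]
orientation: [-179.9, -0.1, -89.9]
wrist_force: [-0.5, -0.6, -4.0]
grip_width: 0.021
t 13.02 pos [ 0.5205 -0.1926  0.1733] ori [-1.7988e+02 -7.0000e-02 -8.9930e+01] q [ -20.3   10.6   -5.5   73.7   -0.  -110.4] w 0.021 F [-0.5 -0.6 -4. ]
shift cm [-0.02  0.02  0.53] turn z 0.07 full [-0.12 -0.07  0.07]
```

```bash

python3 -m inch '[[0,0,0.1,0,0,0,-1],[0,0,0.2,0,0,0,-1],[0,0,0.25,0,0,0,-1],[0,0,0.3,0,0,0,-1],[0,0,0.35,0,0,0,-1],[0,0,0.4,0,0,0,-1],[0,0,0.4,0,0,0,-1],[0,0,0.4,0,0,0,-1],[0,0,0.4,0,0,0,-1],[0,0,0.4,0,0,0,-1]]';
python3 - <<'E'
from h import *
go([.5203,-.1924,.168],-90)
E
```

```text
t: 13.85
tool_pos: [0.5205, -0.1927, 0.1694]
orientation: [-179.9, -0.1, -89.9]
wrist_force: [0.1, 0.1, -4.4]
grip_width: 0.0213
t 13.85 pos [ 0.5205 -0.1927  0.1694] ori [-1.7987e+02 -8.0000e-02 -8.9930e+01] q [ -20.3   10.7   -5.9   73.3   -0.  -110.4] w 0.0213 F [ 0.1  0.1 -4.4]
shift cm [-0.03  0.02  0.14] turn z 0.07 full [-0.13 -0.08  0.07]
```

```bash

python3 -m inch '[[0,0,0.05,0,0,0,-1],[0,0,0.1,0,0,0,-1],[0,0,0.15,0,0,0,-1],[0,0,0.2,0,0,0,-1],[0,0,0.2,0,0,0,-1],[0,0,0.2,0,0,0,-1],[0,0,0.2,0,0,0,-1],[0,0,0.2,0,0,0,-1],[0,0,0.2,0,0,0,-1],[0,0,0.2,0,0,0,-1]]';
python3 - <<'E'
from h import *
go([.5203,-.1924,.168],-90)
E
```

```text
t: 14.68
tool_pos: [0.5207, -0.1927, 0.1679]
orientation: [-179.8, -0.1, -89.9]
wrist_force: [-1.8, 1.2, 4.8]
grip_width: 0.0212
t 14.68 pos [ 0.5207 -0.1927  0.1679] ori [-1.7983e+02 -9.0000e-02 -8.9940e+01] q [ -20.3   10.7   -6.1   73.    -0.  -110.4] w 0.0212 F [-1.8  1.2  4.8]
shift cm [-0.03  0.04 -0.01] turn z 0.06 full [-0.17 -0.09  0.06]
```

```bash

python3 -m inch '[[0,0,0.08,0,0,1,-1],[0,0,0.08,0,0,2,-1],[0,0,0.08,0,0,3,-1],[0,0,0.08,0,0,4,-1],[0,0,0.08,0,0,5,-1],[0,0,0.08,0,0,6,-1],[0,0,0.08,0,0,7,-1],[0,0,0.08,0,0,8,-1],[0,0,0.08,0,0,9,-1],[0,0,0.08,0,0,10,-1]]';
python3 - <<'E'
from h import *
go([.5205,-.1926,.168],-90)
E
```

```text
t: 15.52
tool_pos: [0.5212, -0.193, 0.1681]
orientation: [-179.7, -0.1, -100.0]
wrist_force: [-1.0, -0.1, 7.5]
grip_width: 0.0211
t 15.52 pos [ 0.5212 -0.193   0.1681] ori [-1.7971e+02 -9.0000e-02 -9.9980e+01] q [ -20.3   10.7   -6.1   72.9   -0.  -100.3] w 0.0211 F [-1.  -0.1  7.5]
shift cm [-0.03  0.08  0.01] turn z -9.98 full [-0.28 -0.12 -9.98]
```

```bash

python3 -m inch '[[0,0.05,0.06,-0.2,0,1,-1],[0,0.05,0.07,-0.3,-0.1,2,-1],[0,0.05,0.08,-0.3,-0.1,3,-1],[0,0.05,0.08,-0.3,-0.1,4,-1],[0,0.05,0.08,-0.3,-0.1,5,-1],[0,0.05,0.08,-0.3,-0.1,6,-1],[0,0.05,0.08,-0.3,-0.1,7,-1],[0,0.05,0.08,-0.3,-0.1,8,-1],[0,0.05,0.08,-0.3,-0.1,9,-1],[0,0.05,0.08,-0.3,-0.1,10,-1]]';
python3 - <<'E'
from h import *
go([.5205,-.1926,.168],-100)
E
```

```text
t: 16.35
tool_pos: [0.5214, -0.1934, 0.1681]
orientation: [-179.9, 0.0, -110.0]
wrist_force: [-0.9, -0.6, 6.8]
grip_width: 0.0213
t 16.35 pos [ 0.5214 -0.1934  0.1681] ori [-1.7988e+02  1.0000e-02 -1.1004e+02] q [-20.4  10.9  -5.9  73.2   0.  -90.3] w 0.0213 F [-0.9 -0.6  6.8]
shift cm [-0.04  0.11  0.01] turn z -10.04 full [ -0.12  -0.   -10.04]
```

```bash

python3 -m inch '[[0,0.05,0.06,0,0,1,-1],[0,0.05,0.07,-0.1,0,2,-1],[0,0.05,0.08,-0.1,0,3,-1],[0,0.05,0.08,-0.1,0,4,-1],[0,0.05,0.08,-0.1,0,5,-1],[0,0.05,0.08,-0.1,0,6,-1],[0,0.05,0.08,-0.1,0,7,-1],[0,0.05,0.08,-0.1,0,8,-1],[0,0.05,0.08,-0.1,0,9,-1],[0,0.05,0.08,-0.1,0,10,-1]]';
python3 - <<'E'
from h import *
go([.5205,-.1926,.168],-120)
E
```

```text
t: 17.18
tool_pos: [0.5215, -0.1937, 0.1682]
orientation: [-179.9, 0.0, -120.1]
wrist_force: [-0.9, -0.3, 6.5]
grip_width: 0.0211
t 17.18 pos [ 0.5215 -0.1937  0.1682] ori [-1.7986e+02  1.0000e-02 -1.2010e+02] q [-20.4  10.9  -5.9  73.1  -0.  -80.3] w 0.0211 F [-0.9 -0.3  6.5]
shift cm [-0.04  0.14  0.02] turn z -0.1 full [-0.14  0.01 -0.1 ]
```

```bash

python3 -m inch '[[-0.02,0.05,0.06,0,0,1,-1],[-0.03,0.1,0.07,-0.1,0,2,-1],[-0.03,0.1,0.08,-0.1,0,3,-1],[-0.03,0.1,0.08,-0.1,0,4,-1],[-0.03,0.1,0.08,-0.1,0,5,-1],[-0.03,0.1,0.08,-0.1,0,6,-1],[-0.03,0.1,0.08,-0.1,0,7,-1],[-0.03,0.1,0.08,-0.1,0,8,-1],[-0.03,0.1,0.08,-0.1,0,9,-1],[-0.03,0.1,0.08,-0.1,0,10,-1]]';
python3 - <<'E'
from h import *
go([.5205,-.1926,.168],-130)
E
```

```text
t: 18.02
tool_pos: [0.5214, -0.1936, 0.1682]
orientation: [-179.8, 0.0, -130.2]
wrist_force: [-0.8, -1.4, 6.9]
grip_width: 0.0212
t 18.02 pos [ 0.5214 -0.1936  0.1682] ori [-1.7983e+02  1.0000e-02 -1.3017e+02] q [-20.3  10.8  -5.9  73.1  -0.  -70.2] w 0.0212 F [-0.8 -1.4  6.9]
shift cm [-0.02  0.13  0.02] turn z -0.17 full [-0.17  0.01 -0.17]
```

```bash

python3 -m inch '[[0,0.05,0.06,0,0,1,-1],[0,0.05,0.07,-0.1,0,2,-1],[0,0.05,0.08,-0.1,0,3,-1],[0,0.05,0.08,-0.1,0,4,-1],[0,0.05,0.08,-0.1,0,5,-1],[0,0.05,0.08,-0.1,0,6,-1],[0,0.05,0.08,-0.1,0,7,-1],[0,0.05,0.08,-0.1,0,8,-1],[0,0.05,0.08,-0.1,0,9,-1],[0,0.05,0.08,-0.1,0,10,-1]]';
python3 - <<'E'
from h import *
go([.5205,-.1926,.168],-140)
E
```

```text
t: 18.85
tool_pos: [0.5213, -0.1938, 0.1681]
orientation: [-179.8, 0.0, -140.2]
wrist_force: [-1.9, -0.7, 6.5]
grip_width: 0.0209
t 18.85 pos [ 0.5213 -0.1938  0.1681] ori [-1.7984e+02  2.0000e-02 -1.4024e+02] q [-20.4  10.8  -5.9  73.1  -0.1 -60.1] w 0.0209 F [-1.9 -0.7  6.5]
shift cm [-0.02  0.14  0.01] turn z -0.24 full [-0.16  0.02 -0.24]
```

```bash

python3 -m inch '[[0,0.05,0.06,0,0,1,-1],[0,0.05,0.07,-0.1,0,2,-1],[0,0.05,0.08,-0.1,0,3,-1],[0,0.05,0.08,-0.1,0,4,-1],[0,0.05,0.08,-0.1,0,5,-1],[0,0.05,0.08,-0.1,0,6,-1],[0,0.05,0.08,-0.1,0,7,-1],[0,0.05,0.08,-0.1,0,8,-1],[0,0.05,0.08,-0.1,0,9,-1],[0,0.05,0.08,-0.1,0,10,-1]]';
python3 - <<'E'
from h import *
go([.5205,-.1926,.168],-150)
E
```

```text
t: 19.68
tool_pos: [0.521, -0.194, 0.168]
orientation: [-179.9, 0.0, -150.3]
wrist_force: [-1.8, -1.2, 7.7]
grip_width: 0.0216
t 19.68 pos [ 0.521 -0.194  0.168] ori [-1.7987e+02  2.0000e-02 -1.5031e+02] q [-20.4  10.8  -5.9  73.1  -0.1 -50.1] w 0.0216 F [-1.8 -1.2  7.7]
shift cm [-0.02  0.14 -0.  ] turn z -0.31 full [-0.13  0.02 -0.31]
```

```bash

python3 -m inch '[[0,0,0.06,0,0,1,-1],[0,0,0.07,-0.1,0,2,-1],[0,0,0.08,-0.1,0,3,-1],[0,0,0.08,-0.1,0,4,-1],[0,0,0.08,-0.1,0,5,-1],[0,0,0.08,-0.1,0,6,-1],[0,0,0.08,-0.1,0,7,-1],[0,0,0.08,-0.1,0,8,-1],[0,0,0.08,-0.1,0,9,-1],[0,0,0.08,-0.1,0,10,-1]]';
python3 - <<'E'
from h import *
go([.5205,-.1926,.168],-160)
E
```

```text
t: 20.52
tool_pos: [0.5205, -0.1943, 0.1675]
orientation: [-179.9, -0.0, -160.4]
wrist_force: [-3.3, -0.3, 6.7]
grip_width: 0.0209
t 20.52 pos [ 0.5205 -0.1943  0.1675] ori [-1.7994e+02 -2.0000e-02 -1.6038e+02] q [-20.4  10.9  -5.9  73.2  -0.1 -40.1] w 0.0209 F [-3.3 -0.3  6.7]
shift cm [-0.05  0.16 -0.05] turn z -0.38 full [-0.06 -0.02 -0.38]
```

```bash

python3 -m inch '[[0,0,0.06,0,0,0.5,-1],[0,0,0.08,0,0,1,-1],[0,0,0.1,0,0,1.5,-1],[0,0,0.1,0,0,2,-1],[0,0,0.1,0,0,2.5,-1],[0,0,0.1,0,0,3,-1],[0,0,0.1,0,0,3.5,-1],[0,0,0.1,0,0,4,-1],[0,0,0.1,0,0,4.5,-1],[0,0,0.1,0,0,5,-1]]';
python3 - <<'E'
from h import *
go([.5205,-.1926,.168],-160)
print(telemetry.get_state()["moment"])
E
```

```text
t: 21.35
tool_pos: [0.5202, -0.194, 0.166]
orientation: [-180.0, -0.1, -165.4]
wrist_force: [-1.1, 1.4, -5.6]
grip_width: 0.0211
t 21.35 pos [ 0.5202 -0.194   0.166 ] ori [-1.7999e+02 -7.0000e-02 -1.6542e+02] q [-20.4  10.9  -6.1  73.1  -0.1 -35. ] w 0.0211 F [-1.1  1.4 -5.6]
shift cm [-0.06  0.13 -0.2 ] turn z -5.42 full [-0.01 -0.07 -5.42]
[ 0.4343026   0.26864213 -0.01770699]
```

```bash

python3 -m inch '[[0,0,0.1,0,0,0.5,-1],[0,0,0.2,0,0,1,-1],[0,0,0.3,0,0,1.5,-1],[0,0,0.4,0,0,2,-1],[0,0,0.5,0,0,2,-1],[0,0,0.55,0,0,2,-1],[0,0,0.6,0,0,2,-1],[0,0,0.6,0,0,2,-1],[0,0,0.6,0,0,2,-1],[0,0,0.6,0,0,2,-1]]';
python3 - <<'E'
from h import *
go([.5205,-.1926,.148],-167)
print(telemetry.get_state()["moment"])
E
```

```text
t: 22.18
tool_pos: [0.5202, -0.194, 0.1599]
orientation: [-180.0, -0.1, -167.4]
wrist_force: [0.9, 2.0, -4.3]
grip_width: 0.0209
t 22.18 pos [ 0.5202 -0.194   0.1599] ori [-1.7999e+02 -7.0000e-02 -1.6742e+02] q [-20.4  11.   -6.7  72.3  -0.  -33. ] w 0.0209 F [ 0.9  2.  -4.3]
shift cm [-0.06  0.13  1.19] turn z -0.42 full [-0.01 -0.07 -0.42]
[ 0.59279565 -0.00493033  0.00744094]
```

Dropping freely (−4 N is just the weight). Continue down gently.

```bash

python3 -m inch '[[0,0,0.1,0,0,0,-1],[0,0,0.2,0,0,0.5,-1],[0,0,0.3,0,0,1,-1],[0,0,0.4,0,0,1,-1],[0,0,0.5,0,0,1,-1],[0,0,0.6,0,0,1,-1],[0,0,0.7,0,0,1,-1],[0,0,0.8,0,0,1,-1],[0,0,0.8,0,0,1,-1],[0,0,0.8,0,0,1,-1]]';
python3 - <<'E'
from h import *
go([.5205,-.1926,.148],-167)
print(telemetry.get_state()["moment"])
E
```

```text
t: 23.02
tool_pos: [0.5201, -0.194, 0.1516]
orientation: [180.0, -0.1, -168.4]
wrist_force: [-0.4, 2.2, -5.0]
grip_width: 0.0212
t 23.02 pos [ 0.5201 -0.194   0.1516] ori [ 1.8000e+02 -8.0000e-02 -1.6842e+02] q [-20.4  11.1  -7.6  71.3  -0.  -32. ] w 0.0212 F [-0.4  2.2 -5. ]
shift cm [-0.06  0.13  0.36] turn z -1.42 full [ 0.01 -0.08 -1.42]
[ 0.75335518 -0.0281265   0.00838215]
```

```bash

python3 -m inch '[[0,0,0.05,0,0,0,-1],[0,0,0.1,0,0,0,-1],[0,0,0.15,0,0,0,-1],[0,0,0.2,0,0,0,-1],[0,0,0.25,0,0,0,-1],[0,0,0.3,0,0,0,-1],[0,0,0.35,0,0,0,-1],[0,0,0.4,0,0,0,-1],[0,0,0.4,0,0,0,-1],[0,0,0.4,0,0,0,-1]]';
python3 - <<'E'
from h import *
go([.5205,-.1926,.148],-167)
print(telemetry.get_state()["moment"])
E
```

```text
t: 23.85
tool_pos: [0.5203, -0.194, 0.1481]
orientation: [-180.0, -0.1, -168.4]
wrist_force: [-1.7, 3.7, 1.5]
grip_width: 0.0212
t 23.85 pos [ 0.5203 -0.194   0.1481] ori [-1.7999e+02 -5.0000e-02 -1.6841e+02] q [-20.4  11.2  -8.   70.9  -0.  -32. ] w 0.0212 F [-1.7  3.7  1.5]
shift cm [-0.05  0.13  0.01] turn z -1.41 full [-0.01 -0.05 -1.41]
[1.03091324 0.3782288  0.00863187]
```

```bash

python3 - <<'E'
from h import *
for n in("wrist","side"):
    p,d,W=cloud(n);cv2.imwrite(f"pics/{n}6.png",p);x,y,z=np.moveaxis(W,-1,0)
    a=np.radians(-168.4); r=np.array([np.cos(a),np.sin(a)])
    u=(x-.5203)*r[0]+(y+.194)*r[1]; v=-(x-.5203)*r[1]+(y+.194)*r[0]
    m=(u>.02)&(u<.075)&(abs(v)<.009)&(z>.1)&(z<.16); print(n,"arm z",m.sum(),np.median(z[m]))
    m=(u>.08)&(u<.1)&(abs(v)<.009)&(z>.16)&(z<.21); print(n,"grip z",m.sum(),np.median(z[m]),W[m].mean(0))
    g=(abs(x-.66)<.05)&(abs(y+.175)<.03)&(z>.03)&(z<.13); print("gate max z",np.percentile(z[g],[50,90,99]))
E
```

```text
wrist arm z 4155 0.14010253305085382
wrist grip z 3656 0.1878756556287201 [ 0.43330637 -0.21185448  0.18724946]
gate max z [0.07316456 0.07401252 0.07463251]
side arm z 289 0.141047580242262
side grip z 182 0.18799101790248102 [ 0.43056459 -0.21579271  0.18212476]
gate max z [0.06088948 0.0746067  0.07582454]
```

View pics/side6.png

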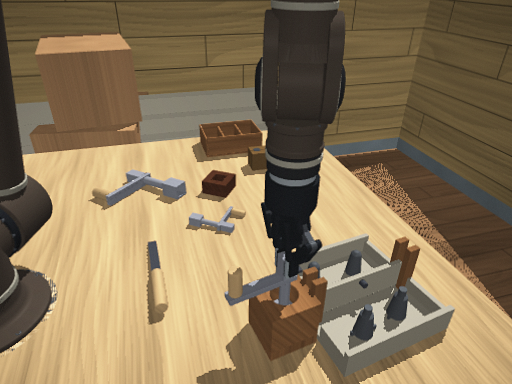

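View pics/wrist6.png

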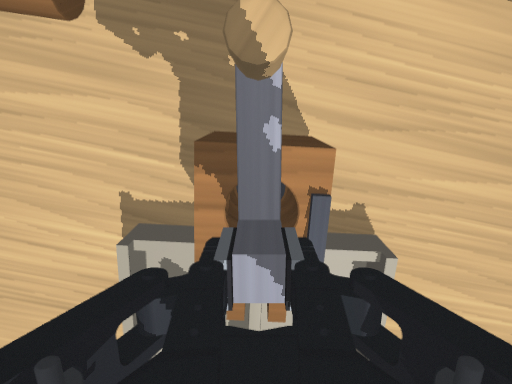

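```bash

python3 -m inch '[[0,0.03,0,0,0,1,-1],[0,0.05,0,0,0,2,-1],[0,0.05,0,0,0,3.5,-1],[0,0.05,0,0,0,5,-1],[0,0.05,0,0,0,6.5,-1],[0,0.05,0,0,0,8,-1],[0,0.05,0,0,0,9.5,-1],[0,0.05,0,0,0,11,-1],[0,0.05,0,0,0,12.5,-1],[0,0.05,0,0,0,14,-1]]';
python3 - <<'E'
from h import *
go([.5203,-.194,.148],-182)
print(telemetry.get_state()["moment"])
E
```

```text
t: 24.78
tool_pos: [0.5201, -0.1932, 0.1481]
orientation: [180.0, -0.1, 177.5]
wrist_force: [-1.0, 3.3, 0.6]
grip_width: 0.0212
t 24.78 pos [ 0.5201 -0.1932  0.1481] ori [ 1.7999e+02 -6.0000e-02  1.7748e+02] q [-20.4  11.2  -8.   70.9  -0.  -17.9] w 0.0212 F [-1.   3.3  0.6]
shift cm [-0.03 -0.08  0.01] turn z 359.48 full [ 0.01 -0.06 -0.52]
[1.1705132  0.47625289 0.18733018]
```

```bash

python3 -m inch '[[0,0,0,0,0,2,-1],[0,0,0,0,0,4,-1],[0,0,0,0,0,6,-1],[0,0,0,0,0,8,-1],[0,0,0,0,0,10,-1],[0,0,0,0,0,12,-1],[0,0,0,0,0,14,-1],[0,0,0,0,0,16,-1],[0,0,0,0,0,18,-1],[0,0,0,0,0,20,-1]]';
python3 - <<'E'
from h import *
go([.5203,-.194,.148],157.5)
print(telemetry.get_state()["moment"])
E
```

```text
t: 25.62
tool_pos: [0.52, -0.1928, 0.1481]
orientation: [180.0, -0.1, 157.4]
wrist_force: [-1.8, 5.2, 1.1]
grip_width: 0.0213
t 25.62 pos [ 0.52   -0.1928  0.1481] ori [ 1.7998e+02 -8.0000e-02  1.5736e+02] q [-20.4  11.1  -8.   70.9   0.    2.3] w 0.0213 F [-1.8  5.2  1.1]
shift cm [-0.07 -0.09  0.01] turn z -0.14 full [ 0.02 -0.08 -0.14]
[1.17237589 0.40763637 0.18733973]
```

```bash

python3 -m inch '[[0,0.03,0,0,0,2,-1],[0,0.05,0,0,0,4,-1],[0,0.05,0,0,0,6,-1],[0,0.05,0,0,0,8,-1],[0,0.05,0,0,0,10,-1],[0,0.05,0,0,0,12,-1],[0,0.05,0,0,0,14,-1],[0,0.05,0,0,0,16,-1],[0,0.05,0,0,0,18,-1],[0,0.05,0,0,0,20,-1]]';
python3 - <<'E'
from h import *
go([.5203,-.194,.148],137.5)
print(telemetry.get_state()["moment"])
p,d,W=cloud("top");cv2.imwrite("pics/t7.png",p);x,y,z=np.moveaxis(W,-1,0)
for n in("side","top"):
    if n=="side":p,d,W=cloud(n);cv2.imwrite("pics/s7.png",p);x,y,z=np.moveaxis(W,-1,0)
    g=(abs(x-.69)<.06)&(abs(y+.17)<.03)&(z>.03)&(z<.13); print(n,np.percentile(z[g],[50,90,99]))
E
```

```text
t: 26.45
tool_pos: [0.52, -0.1924, 0.1481]
orientation: [-180.0, -0.1, 137.2]
wrist_force: [-1.6, 2.6, 0.4]
grip_width: 0.021
t 26.45 pos [ 0.52   -0.1924  0.1481] ori [-1.7998e+02 -9.0000e-02  1.3723e+02] q [-20.3  11.1  -8.   70.9   0.   22.5] w 0.021 F [-1.6  2.6  0.4]
shift cm [-0.13 -0.1   0.01] turn z -0.27 full [-0.02 -0.09 -0.27]
[0.89516895 0.42811685 0.2540292 ]
side [0.07936986 0.10080556 0.10213524]
top [0.07936986 0.10080556 0.10213524]
```

View pics/s7.png

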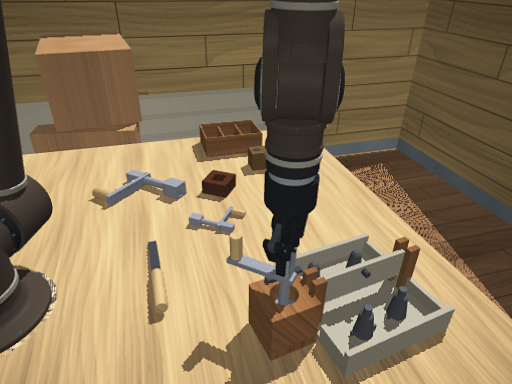

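```bash

python3 -m inch '[[0,0.03,0,0,0,2,-1],[0,0.03,0,0,0,4,-1],[0,0.03,0,0,0,6,-1],[0,0.03,0,0,0,8,-1],[0,0.03,0,0,0,10,-1],[0,0.03,0,0,0,12,-1],[0,0.03,0,0,0,14,-1],[0,0.03,0,0,0,16,-1],[0,0.03,0,0,0,18,-1],[0,0.03,0,0,0,19,-1]]';
python3 - <<'E'
from h import *
go([.5203,-.194,.148],137.5)
print(telemetry.get_state()["moment"])
p,d,W=cloud("side");cv2.imwrite("pics/s8.png",p);x,y,z=np.moveaxis(W,-1,0)
g=(abs(x-.69)<.06)&(abs(y+.17)<.03)&(z>.03)&(z<.13); print(np.percentile(z[g],[50,90,99]))
E
```

```text
t: 27.38
tool_pos: [0.5202, -0.1921, 0.1481]
orientation: [-179.9, -0.1, 118.3]
wrist_force: [-2.1, 3.0, 1.4]
grip_width: 0.0207
t 27.38 pos [ 0.5202 -0.1921  0.1481] ori [-1.7995e+02 -9.0000e-02  1.1827e+02] q [-20.3  11.2  -8.   70.9   0.   41.5] w 0.0207 F [-2.1  3.   1.4]
shift cm [-0.18 -0.08  0.01] turn z -19.23 full [ -0.04  -0.09 -19.23]
[0.97690268 0.43759751 0.18660291]
[0.08950637 0.11076029 0.11198923]
```

```bash

python3 -m inch '[[0,0,0,0,0,0.5,-1],[0,0,0,0,0,1,-1],[0,0,0,0,0,1.5,-1],[0,0,0,0,0,2,-1],[0,0,0,0,0,2.5,-1],[0,0,0,0,0,3,-1],[0,0,0,0,0,3.5,-1],[0,0,0,0,0,4,-1],[0,0,0,0,0,4,-1],[0,0,0,0,0,4,-1]]';
python3 - <<'E'
from h import *
go([.5203,-.194,.148],114.3)
print(telemetry.get_state()["moment"])
p,d,W=cloud("side");cv2.imwrite("pics/s8.png",p);x,y,z=np.moveaxis(W,-1,0)
g=(abs(x-.69)<.06)&(abs(y+.17)<.03)&(z>.03)&(z<.13); print(np.percentile(z[g],[50,90,99]))
E
```

```text
t: 28.27
tool_pos: [0.5202, -0.192, 0.1481]
orientation: [-179.9, -0.1, 114.3]
wrist_force: [-1.4, 3.0, 1.0]
grip_width: 0.0214
t 28.27 pos [ 0.5202 -0.192   0.1481] ori [-1.7995e+02 -8.0000e-02  1.1425e+02] q [-20.3  11.2  -8.   70.9   0.   45.5] w 0.0214 F [-1.4  3.   1. ]
shift cm [-0.18 -0.07  0.01] turn z -0.05 full [-0.05 -0.08 -0.05]
[1.02689758 0.37815479 0.18826537]
[0.09138196 0.11285227 0.1142777 ]
```

```bash

python3 -m inch '[[0,0,0,0,0,0.2,-1],[0,0,0,0,0,0.4,-1],[0,0,0,0,0,0.6,-1],[0,0,0,0,0,0.8,-1],[0,0,0,0,0,1,-1],[0,0,0,0,0,1.2,-1],[0,0,0,0,0,1.4,-1],[0,0,0,0,0,1.6,-1],[0,0,0,0,0,1.6,-1],[0,0,0,0,0,1.6,-1]]';
python3 - <<'E'
from h import *
go([.5203,-.194,.148],114.3)
print(telemetry.get_state()["moment"])
p,d,W=cloud("side");cv2.imwrite("pics/s9.png",p);x,y,z=np.moveaxis(W,-1,0)
g=(abs(x-.69)<.06)&(abs(y+.17)<.03)&(z>.03)&(z<.13); print(np.percentile(z[g],[50,90,99]))
E
```

```text
t: 29.15
tool_pos: [0.5202, -0.192, 0.1481]
orientation: [-179.9, -0.1, 112.7]
wrist_force: [-1.6, 4.2, 1.6]
grip_width: 0.0214
t 29.15 pos [ 0.5202 -0.192   0.1481] ori [-1.7995e+02 -9.0000e-02  1.1266e+02] q [-20.3  11.2  -8.   70.9   0.   47.1] w 0.0214 F [-1.6  4.2  1.6]
shift cm [-0.18 -0.07  0.  ] turn z -1.64 full [-0.05 -0.09 -1.64]
[1.044745   0.34241118 0.19880115]
[0.09255714 0.11372731 0.11496862]
```

```bash

python3 -m inch '[[0,0,0,0,0,0.1,-1],[0,0,0,0,0,0.2,-1],[0,0,0,0,0,0.3,-1],[0,0,0,0,0,0.4,-1],[0,0,0,0,0,0.5,-1],[0,0,0,0,0,0.6,-1],[0,0,0,0,0,0.7,-1],[0,0,0,0,0,0.8,-1],[0,0,0,0,0,0.8,-1],[0,0,0,0,0,0.8,-1]]';
python3 - <<'E'
from h import *
go([.5203,-.194,.148],114.3)
print(telemetry.get_state()["moment"])
E
```

```text
t: 30.03
tool_pos: [0.5202, -0.1921, 0.1481]
orientation: [-179.9, -0.1, 111.9]
wrist_force: [-1.1, 3.8, 0.2]
grip_width: 0.0212
t 30.03 pos [ 0.5202 -0.1921  0.1481] ori [-1.7995e+02 -8.0000e-02  1.1185e+02] q [-20.3  11.2  -8.   70.9   0.   47.9] w 0.0212 F [-1.1  3.8  0.2]
shift cm [-0.18 -0.07  0.01] turn z -2.45 full [-0.05 -0.08 -2.45]
[1.07904971 0.39313924 0.19947473]
```

```bash

python3 -m inch '[[0,0,0,0,0,0.1,-1],[0,0,0,0,0,0.2,-1],[0,0,0,0,0,0.3,-1],[0,0,0,0,0,0.4,-1],[0,0,0,0,0,0.5,-1],[0,0,0,0,0,0.6,-1],[0,0,0,0,0,0.7,-1],[0,0,0,0,0,0.8,-1],[0,0,0,0,0,0.8,-1],[0,0,0,0,0,0.8,-1]]';
python3 - <<'E'
from h import *
go([.5203,-.194,.148],114.3)
print(telemetry.get_state()["moment"])
p,d,W=cloud("side");cv2.imwrite("pics/s10.png",p);x,y,z=np.moveaxis(W,-1,0)
g=(abs(x-.69)<.06)&(abs(y+.17)<.03)&(z>.03)&(z<.13); print(np.percentile(z[g],[50,90,99]))
E
```

```text
t: 30.87
tool_pos: [0.5202, -0.192, 0.1481]
orientation: [-179.9, -0.1, 111.1]
wrist_force: [-1.2, 4.3, 0.1]
grip_width: 0.021
t 30.87 pos [ 0.5202 -0.192   0.1481] ori [-1.7995e+02 -8.0000e-02  1.1107e+02] q [-20.3  11.2  -8.   70.9   0.   48.7] w 0.021 F [-1.2  4.3  0.1]
shift cm [-0.19 -0.07  0.01] turn z -3.23 full [-0.05 -0.09 -3.23]
[1.06867642 0.36087951 0.33330321]
[0.09294214 0.11431028 0.1155599 ]
```

```bash

python3 -m inch '[[0,0,0,0,0,0,-0.4],[0,0,0,0,0,0,-0.3],[0,0,0,0,0,0,-0.2],[0,0,0,0,0,0,0],[0,0,0,0,0,0,0.2],[0,0,0,0,0,0,0.4],[0,0,0,0,0,0,0.5],[0,0,0,0,0,0,0.5],[0,0,0,0,0,0,0.5],[0,0,0,0,0,0,0.5]]';
python3 -m inch '[[0,0,-0.3,0,0,0,0.5],[0,0,-1,0,0,0,0.5],[0,0,-2,0,0,0,0.5],[0,0,-3,0,0,0,0.5],[0,0,-4.5,0,0,0,0.5],[0,0,-6,0,0,0,0.5],[0,0,-8,0,0,0,0.5],[0,0,-10,0,0,0,0.5],[0,0,-12,0,0,0,0.5],[0,0,-12,0,0,0,0.5]]';
python3 - <<'E'
from h import *
go([.5203,-.194,.148],111)
for n in("wrist","side"):
    p,d,W=cloud(n);cv2.imwrite(f"pics/{n}11.png",p);x,y,z=np.moveaxis(W,-1,0)
    g=(abs(x-.69)<.06)&(abs(y+.17)<.03)&(z>.03)&(z<.13); print(n,"gate",np.percentile(z[g],[50,90,99]))
    m=(np.hypot(x-.5203,y+.193)<.022)&(z>.16)&(z<.2);
    if m.any(): print("boss",m.sum(),np.median(W[m],0),z[m].max(),cv2.minAreaRect(W[m][:,:2].astype(np.float32)*1000))
    a=np.radians(111.); r=np.array([np.cos(a),np.sin(a)])
    u=(x-.5203)*r[0]+(y+.193)*r[1]; v=-(x-.5203)*r[1]+(y+.193)*r[0]
    m=(u>.018)&(u<.075)&(abs(v)<.009)&(z>.125)&(z<.155); q=W[m];c=q.mean(0);print("arm",c,np.median(q[:,2]),np.linalg.svd(q-c,full_matrices=False)[2][2])
    m=(u>.07)&(u<.11)&(abs(v)<.02)&(z>.184)&(z<.2); print("grip",W[m].mean(0))
E
```

```text
t: 31.75
tool_pos: [0.5202, -0.192, 0.1481]
orientation: [-179.9, -0.1, 111.1]
wrist_force: [0.5, 0.4, 0.3]
grip_width: 0.0637
t: 32.58
tool_pos: [0.5217, -0.1926, 0.2736]
orientation: [179.7, 0.2, 111.1]
wrist_force: [0.9, 0.2, -0.3]
grip_width: 0.0641
t 32.58 pos [ 0.5217 -0.1926  0.2736] ori [179.74   0.2  111.06] q [-20.3  10.6   7.1  86.1   0.   48.7] w 0.0641 F [ 0.9  0.2 -0.3]
shift cm [-0.04 -0.24 12.56] turn z 0.06 full [0.26 0.2  0.06]
wrist gate [0.1114176  0.11357147 0.11434732]
boss 533 [ 0.51235522 -0.18166806  0.17963994] 0.18264718034734523 ((512.03564453125, -181.41677856445312), (22.249698638916016, 15.639565467834473), 28.87098503112793)
arm [ 0.50087753 -0.15028031  0.13582885] 0.1357436704880297 [ 0.06038192 -0.11481858 -0.99154965]
grip [nan nan nan]
side gate [0.09300134 0.11429128 0.11569495]
boss 252 [ 0.51191958 -0.18778308  0.1756035 ] 0.1821070419764767 ((512.88720703125, -183.81060791015625), (23.917177200317383, 19.131547927856445), 32.4849739074707)
arm [ 0.49738521 -0.14419014  0.13578091] 0.13565499137764725 [-0.08234147  0.08581234  0.99290288]
grip [nan nan nan]<stdin>:11: RuntimeWarning: Mean of empty slice.
  ret = um.true_divide(
```

View pics/side11.png

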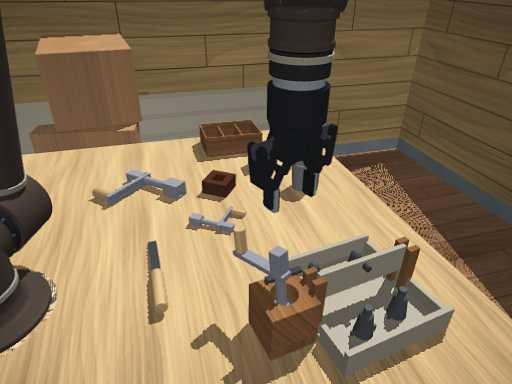

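View pics/wrist11.png

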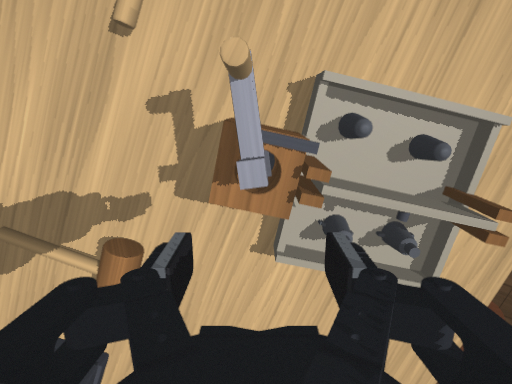

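```bash

python3 - <<'E'
from h import *
for n in("wrist","side","wrist","top"):
    p,d,W=cloud(n);x,y,z=np.moveaxis(W,-1,0)
    # RANSAC-free plane fits: boss top, arm top
    def plane(sel,th=.0012):
        q=W[sel];c=np.median(q,0);n_=np.array([0,0,1.])
        for _ in range(8):
            k=abs((q-c)@n_)<th; c=q[k].mean(0); n_=np.linalg.svd(q[k]-c,full_matrices=False)[2][2]; n_*=np.sign(n_[2])
        return c.round(4),n_.round(3),k.sum(),np.degrees(np.arccos(n_[2])).round(2)
    bt=(np.hypot(x-.512,y+.183)<.018)&(z>.174)&(z<.19)
    a=np.radians(111.); r=np.array([np.cos(a),np.sin(a)])
    u=(x-.516)*r[0]+(y+.186)*r[1]; v=-(x-.516)*r[1]+(y+.186)*r[0]
    ar=(u>.018)&(u<.072)&(abs(v)<.013)&(z>.12)&(z<.15)
    gt=(u>.06)&(u<.12)&(abs(v)<.025)&(z>.165)&(z<.2)
    for nm,s in(("boss",bt),("arm",ar),("grip",gt)):
        if s.sum()>30: print(n,nm,*plane(s,.0025 if nm=="arm" else .0015))
    b=ar&(z>.13); 
    if ar.sum()>30:
        q=W[ar]; A=np.c_[u[ar],v[ar],np.ones(ar.sum())]; s,*_=np.linalg.lstsq(A,q[:,2],rcond=None); print("slope along/across",s.round(3))
E
```

```text
wrist boss [ 0.5104 -0.1787  0.1792] [-0.07   0.095  0.993] 786 6.79
wrist arm [ 0.4964 -0.1471  0.1351] [-0.062  0.089  0.994] 1226 6.24
wrist grip [ 0.4672 -0.1003  0.1769] [-0.051  0.09   0.995] 680 5.94
slope along/across [-0.106 -0.016  0.14 ]
side boss [ 0.5107 -0.1804  0.1802] [-0.073  0.08   0.994] 133 6.22
side arm [ 0.494  -0.1447  0.1357] [-0.056  0.095  0.994] 161 6.33
side grip [ 0.4672 -0.103   0.1778] [-0.077  0.004  0.997] 67 4.43
slope along/across [-0.109 -0.018  0.141]
wrist boss [ 0.5103 -0.1787  0.1792] [-0.072  0.088  0.994] 802 6.54
wrist arm [ 0.4964 -0.147   0.1351] [-0.068  0.087  0.994] 1231 6.36
wrist grip [ 0.4669 -0.1004  0.1769] [-0.075  0.07   0.995] 670 5.88
slope along/across [-0.107 -0.021  0.14 ]
top boss [ 0.5113 -0.1807  0.1799] [-0.018  0.016  1.   ] 81 1.37
top arm [ 0.4969 -0.1471  0.1355] [-0.062  0.103  0.993] 165 6.92
top grip [ 0.4682 -0.103   0.1767] [-0.037  0.031  0.999] 59 2.73
slope along/across [-0.124 -0.022  0.141]
```

```bash
python3 -c "
from plant import order
print(order.job_done())"
```

```text
the job is handed in; nothing more can be done
None
```

The crank is seated on the hidden spindle with the gate raised to its stop. It has been let go and the job is handed in. No verdict was reported.

**What I did**
- I took the middle-sized crank (boss top 165 mm and grip top 173 mm above the bench) from its parking block and lowered it into the well.
- I found the spindle's shoulder by feel, pressing with about 10 N, and turned clockwise until the socket dropped on after about 75°.
- I seated it fully with about 6 N. Its origin was then about 65 mm below the well mouth and the gate was still down (top edge about 74 mm).
- I turned it clockwise against about 0.2 N m. I stopped when the moment rose to 0.33 N m at the stop, then opened the gripper and rose clear, about 32.6 s in.

**Last checks**
- **Gate:** about 39 to 40 mm up.
- **Crank:** its origin was about 65 mm below the mouth and about 1 mm from the well's axis. Repeated pictures showed it at rest.
- **Robot:** wrist force was about zero and the gripper was clear of everything. The other things looked undisturbed in the pictures; I did not measure their positions.

**What did not quite agree**
- **Lean:** once released, the crank leaned about 6.3° towards its grip, because of play in the socket. The limit is 9°. My first rougher fit gave 6.6 to 7.5°, and the top camera's small patches gave lower values.
- **Well centre:** the cameras differed by about 2 mm on where it is. The fit itself settled the true position.

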